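# Load a loaf tin into a toaster oven and shut its drop-down door

### The arm

A 6-joint arm with a two-finger parallel gripper is mounted at the origin on a cart in front of the work surface, level with it; the furniture and walls round the work are solid. World frame = base frame: x ahead of the robot, y to its left, z up, the work surface at z = 0. Lengths are in m, angles in rad, forces in N, time in s.
With the tool pointing down it reaches from about 0.225 to 0.875 m from the base axis. Payload 3.4 kg.
Tool frame: the origin (TCP) lies where the fingers leave the gripper's body, on its centre line; the fingertips stand 73 mm ahead of it and the grasp point (between the pads) lies 54 mm ahead of it (manip.pinch_z is the distance from the TCP to the grasp point, in m); z points along the fingers, y is the line along which they close (so a half turn about z gives the same grasp; the last joint's range is limited). The gripper opens to 85 mm and grips with 20 to 120 N. Pads are 22 mm wide; open, the fingers measure 114 mm over their backs; the gripper's body (76 mm by 85 mm) begins 54 mm behind the grasp point. The pads swing forward as they close: fully open they stand 13 mm farther back than shut.
Start: joints at [1.15, 0.276, 1.505, -0, 1.361, -0.121], TCP at [0.17, 0.549, 0.304] pointing down, gripper open.
Joint ranges: [-2.89, 2.89], [-0.75, 2.08], [0.22, 2.7], [-1.18, 4.32], [0.11, 2.71], [-2.7, 2.7]. Speed limits (rad/s): [2.57, 2.57, 3.14, 3.14, 3.14, 3.14].

### API

Orientations are given as a unit quaternion [w, x, y, z].
In Python, from rig import readout, imaging, manip gives the robot as it stands. The module is installed in compiled form; this text tells all that it offers.
- The arm moves only by the tool servo_tool, never from a script. Its argument "moves" is a list of rows, each an object with "dp": the shift along the tool's x, y, z in units of 0.2 m (1.0 is 0.2 m), a list of three; "delta_rot": the turn, a rotation vector about the tool's x, y, z in units of 0.1 rad (1.0 is 0.1 rad), a list of three; "fingers": the opening, from 0 (shut) to 1 (fully open). In form: [{"dp": [dx, dy, dz], "delta_rot": [wx, wy, wz], "fingers": fingers}, ...]. A call has 1 to 5 rows; each row shifts and turns the commanded pose from where the row before left it, along the tool's axes as they then stand; what a row does not reach is not made up. A row lasts 1/10 s, in which the tool goes at most 50 mm and 8.59 degrees, less where a joint would pass 70% of its speed; a pose out of reach is approached as far as the arm can. A call with a number of a shift or a turn outside -1 to 1 is refused whole. A call with a gripper value outside its range is refused whole. The fingers move at their own pace and stop on an object; "force" is the grip in N (left out, the last holds). Time passes only in rows, so rows that do not move let the fingers close. It gives the time, the measured TCP pose, the force, the opening and the grip force at its end, in the units of the state.
- readout.get_state(): the state, without advancing time (a new reading comes with each control period).
- imaging.get_image(name): name is "scene" or "top"; returns (picture, depth): 384x512x3 uint8, red, green, blue; 384x512 float32, m along the optical axis (not along the pixel's ray), 0 where there is no reading.
- imaging.calibration(name): a dict with "intrinsics" (3x3 intrinsics, pixels), "dist" ([k1, k2, p1, p2, k3] as OpenCV has them; the pictures are not rectified), "R" (3x3) and "t" (3): a world point X has camera coordinates R X + t. Camera axes: x right, y down, z forward; pixel columns grow to the right and rows downward; lengths in m; the calibration is good to about 2 mm. A picture is of the moment at which its call begins. calibration takes no time and is no camera call.
- manip.sign_off(): hands the job in; it is judged then, once.
The state is a dict: "clock": time; "qpos": joint angles; "qd": joint speeds; "effort": joint torques, N m; "position": TCP position; "ee_rot": TCP orientation; "contact_force": force on the tool from outside, world axes, zero at the start; "moment": the same for the moment, N m; "width": finger opening in m; "gripper_force": force on a finger pad.
Only numpy, scipy, OpenCV 4.12 (cv2) and the standard library are available. Lean on these libraries where they do the work, as an engineer would, in place of code of your own. Each camera call takes 0.05 s, during which the arm holds its last target. There are 200 camera calls.

### The job

Put the loaf in to bake: pull the toaster oven's door all the way down, stand the loaf tin upright on the oven's wire shelf and push it in until it is wholly inside, then swing the door back up and press it fully shut without slamming it. Don't tip the loaf over, and leave the pepper mill and the green sauce bottle beside the oven standing where they are.

Things in the scene. Friction and masses are not known exactly. Their poses are not given: they have to be found in the camera images.
- toaster_oven: Black toaster oven, mm: 240 deep (x) x 400 wide (y) x 205 high, fixed. Origin on the worktop under its middle; its front looks to its own -x, z up. Front face at x -98, flat top at z 205, back wall inside at x 138. Three knobs at y -151 stand out to x -116. Mouth: y -102 to 198, from a sill 33 high (x -98 to -90) up to z 186.
- toaster_oven_door (a joint): Drop-down glass door, hinged along its lower edge: 0 = shut, 1.536 = fully down, nearly level. Stiff hinge (about 0.4 N m of friction): stays where left up to about 1 rad, drops beyond. Shut, in the oven's frame, it spans x -112 to -100 (12 thick), y -97 to 193, z 37 to 184 mm. It takes about 12 N pressed straight down on the handle bar, or 3 N pulled outwards at it, to start it.
- oven_hinge (a point): Middle of the door's hinge line, which runs along the oven's y; in the oven's frame at (-100.5, 48, 36) mm. Axes as the oven's. The open door's inner side is level with this point.
- door_handle (a point): Middle of the white handle bar, moves with the door; shut, at (-136, 48, 172) mm in the oven's frame. The bar runs along y from -68 to 164, is 12 thick (x) x 10 high, with 18 clear between bar and door; ends bend back to the door. Fully down, the bar lies under the door, almost on the worktop. Axes as the oven's when shut.
- door_corner (a point): Point on the free edge of the door near its right corner (oven y -83 mm), clear of the handle: 14 mm from the corner and 15 mm from the handle's end. On the mid-plane of the 12 mm thick door; moves with it; shut, at (-106, -83, 184) mm in the oven's frame. Fully down it is 35 mm above the worktop, with 29 mm of air below the edge.
- rack_front (a point): Middle of the front edge of the oven's fixed wire shelf, on its upper side, 86 mm above the worktop; in the oven's frame at (-86, 48, 86), axes as the oven's (x runs inwards). The shelf is 220 deep (x 0 to 220 from this point) and 280 wide (y -140 to 140). It begins 12 mm behind the oven's front face; 100 mm are free above it up to the top of the mouth.
- loaf_tin: Dark steel loaf tin with a loaf in it, loose, about 0.45 kg. Straight-sided, 148 long (x) x 64 wide (y), with a thin rolled rim (150 x 66) at the top, 52 above its foot; the crust bulges to 60. Origin under the middle of its foot; z up. It starts on the chopping board.
- chopping_board_1: Wooden chopping board, 215 (x) x 300 (y) x 21 mm, fixed; origin under its middle.
- pepper_mill: Turned wooden pepper mill, 58 across x 170 high, standing loose right of the oven. Origin under its foot.
- sauce_bottle: Green sauce bottle with a yellow cap, 46 x 81 x 208 high, standing loose right of the oven. Origin under its foot.

How it is judged:
On the way, in this order (a step that is already met when the one before it is completed fails the run):
1. the oven door is pulled down (1.35 rad or more) (value of joint toaster_oven_door above 1.35 rad), for 0.2 s.
2. the loaf tin stands upright on the wire shelf, its middle 30 mm or more behind the shelf's front edge (x of loaf_tin in the frame of rack_front between 0.03 and 0.2 m and y of loaf_tin in the frame of rack_front between -0.115 and 0.115 m and z of loaf_tin in the frame of rack_front between -0.01 and 0.012 m and angle between loaf_tin's own z axis and vertical below 0.12 rad), for 0.2 s.
At the end, for the whole second after the job is handed in: The oven door is shut (under 0.025 rad, about 4 mm at its free edge) and the loaf tin rests upright (within 0.12 rad) on the wire shelf inside the oven: its middle 30 to 200 mm behind the shelf's front edge and within 115 mm of its middle line, its foot -10 to 12 mm from the shelf's height (all of step 2 and value of joint toaster_oven_door below 0.025 rad and linear speed of loaf_tin below 0.02 m/s); the robot touches nothing.
It fails at once if the loaf is tipped over (0.7 rad) (angle between loaf_tin's own z axis and vertical above 0.7 rad).
It fails at once if the door is slammed (closing faster than 2.5 rad/s) (velocity of joint toaster_oven_door below -2.5 rad/s).
It fails at once if the pepper mill is knocked over (0.4 rad) or pushed away (40 mm) (angle between pepper_mill's own z axis and vertical above 0.4 rad or distance of pepper_mill from where it was at the start of the episode above 0.04 m).
It fails at once if the green sauce bottle is knocked over (0.4 rad) or pushed away (40 mm) (angle between sauce_bottle's own z axis and vertical above 0.4 rad or distance of sauce_bottle from where it was at the start of the episode above 0.04 m).
It also fails if it takes over 72 s, if anything falls off the work surface, if the arm or the gripper's body presses on something with over 40 N, if the wrist force passes 120 N, or if a joint passes its speed limit or range.

## Working session

There is one attempt and no reset: what is moved stays moved. The work goes in short steps, Python scripts to look and compute and a tool call to move; the robot and the scene stay as the last step left them, time stands still between calls to the robot, and variables do not carry over. Pictures are saved under pics/ and viewed, at most 10 in all, crops included, and the job is handed in when it is done.

Besides the shell and the picture viewer there is one more tool, called after ">>>" as name([rows], argument=value, ...), one row to a line, values as JSON. servo_tool: Moves the arm, as the interface text tells. Its arguments: {"type":"object","properties":{"moves":{"type":"array"},"force":{"type":"number"}},"required":["moves"]}

```bash
mkdir -p pics
cat > h.py <<'E'
import numpy as np, cv2
from rig import readout, imaging, manip
def snap(name,fn):
    im,d=imaging.get_image(name); cv2.imwrite('pics/'+fn+'.png',im[:,:,::-1]); np.save('pics/'+fn+'.npy',d); return im,d
def pix(name,u,v,d):
    c=imaging.calibration(name);K=np.array(c['intrinsics']);n=cv2.undistortPoints(np.array([[[u,v]]],float),K,np.array(c['dist']))[0,0]
    z=d[int(round(v)),int(round(u))]; R=np.array(c['R']);t=np.array(c['t'])
    return R.T@(np.array([n[0]*z,n[1]*z,z])-t)
def ray(name,u,v):
    c=imaging.calibration(name);K=np.array(c['intrinsics']);n=cv2.undistortPoints(np.array([[[u,v]]],float),K,np.array(c['dist']))[0,0]
    R=np.array(c['R']);t=np.array(c['t']); return -R.T@t, R.T@np.array([n[0],n[1],1])
def cloud(name,d):
    c=imaging.calibration(name);K=np.array(c['intrinsics']);h,w=d.shape
    g=np.stack(np.meshgrid(np.arange(w),np.arange(h)),-1).reshape(-1,1,2).astype(float)
    n=cv2.undistortPoints(g,K,np.array(c['dist']))[:,0]; z=d.reshape(-1,1)
    return ((np.hstack([n*z,z])-np.array(c['t']))@np.array(c['R'])).reshape(h,w,3)
E
python3 - <<'E'
from h import *
for n in ['scene','top']:
    snap(n,n+'0'); c=imaging.calibration(n); print(n,-np.array(c['R']).T@np.array(c['t']))
a=cv2.imread('pics/scene0.png');
s=readout.get_state();print(s['position'],s['ee_rot'],s['clock'],s['contact_force'])
E
```

```text
scene [-0.01228354 -1.06521484  1.02877408]
top [-0.09574609 -0.25793079  1.1448342 ]
[0.16964494 0.54900579 0.30311886] [-2.35893262e-04  1.49342648e-01  9.88785133e-01 -8.24323676e-04] 0.1 [-0.09889914  0.82189261 -0.07243353]
```

View pics/scene0.png

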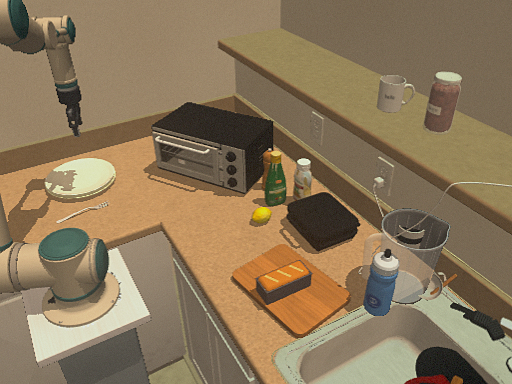

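View pics/top0.png

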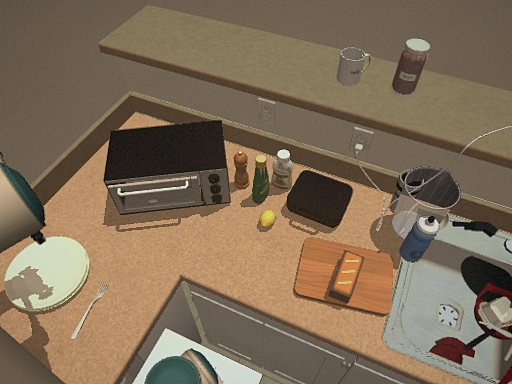

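The scene view shows the oven top around (215,130) with its knobs at (230,170), and the loaf around (284,280). In the top view the oven is around (168,165), the mill at (241,170), the bottle at (260,180) and the loaf at (347,275).

Run:
```python
from h import *
for n in ['scene','top']:
    d=np.load(f'pics/{n}0.npy'); P=cloud(n,d); ok=(d>0)&(P[...,0]>0.1)
    def rect(m,lab):
        m=cv2.morphologyEx(m.astype(np.uint8),cv2.MORPH_OPEN,np.ones((3,3)))
        k,l,st,_=cv2.connectedComponentsWithStats(m)
        for i in range(1,k):
            if st[i,4]>60:
                q=P[l==i]; r=cv2.minAreaRect((q[:,:2]*1000).astype(np.float32)); print(n,lab,st[i].tolist(),'zmed',np.round(np.median(q[:,2]),4),[np.round(x,1) for x in r])
    rect(ok&(abs(P[...,2]-.205)<.006),'top')
    rect(ok&(abs(P[...,2]-.077)<.012),'loaf')
    rect(ok&(abs(P[...,2]-.021)<.006),'board')
    print('worktop z',np.median(P[...,2][ok&(abs(P[...,2])<.01)]))
    # things between
d=np.load('pics/top0.npy');P=cloud('top',d)
for u,v in [(241,155),(240,170),(261,160),(260,185),(283,155),(320,200),(267,218),(347,275),(118,188),(187,188),(150,188)]: print(u,v,np.round(P[v,u],3))
d=np.load('pics/scene0.npy');P=cloud('scene',d);print()
for u,v in [(284,268),(268,155),(276,155),(276,190),(304,163),(157,138),(208,152),(185,145)]: print(u,v,np.round(P[v,u],3))
a=cv2.imread('pics/scene0.png')[90:220,140:330];b=cv2.imread('pics/scene0.png')[235:340,220:360]
t=cv2.imread('pics/top0.png')[225:325,285:405]
c=np.zeros((600,800,3),np.uint8)
A=cv2.resize(a,None,fx=2.1,fy=2.1);B=cv2.resize(b,(373,280));T=cv2.resize(t,(372,310))
c[:A.shape[0],:A.shape[1]]=A;c[280:560,:373]=B;c[280:590,400:772]=T
cv2.imwrite('pics/crop.png',c)
```

```text
scene top [152, 102, 121, 49, 3150] zmed 0.2058 [array([631.7, 419.4]), array([253.3, 405.3]), np.float64(32.4)]
scene top [479, 238, 24, 17, 97] zmed 0.2046 [array([ 949.7, -580.2]), array([73. ,  8.2]), np.float64(89.6)]
scene top [392, 246, 27, 11, 97] zmed 0.2047 [array([ 745.3, -482.2]), array([13., 68.]), np.float64(31.6)]
scene loaf [208, 98, 45, 16, 183] zmed 0.0776 [array([865.5, 735.5]), array([142.6, 200.2]), np.float64(1.2)]
scene loaf [78, 116, 84, 25, 380] zmed 0.0767 [array([377., 822.]), array([372.4,  27.8]), np.float64(0.3)]
scene loaf [273, 128, 112, 88, 592] zmed 0.077 [array([930.9, 115.6]), array([695.2,  16.9]), np.float64(89.4)]
scene loaf [56, 137, 21, 8, 96] zmed 0.077 [array([145.1, 824.1]), array([20.7, 82.7]), np.float64(87.8)]
scene loaf [155, 155, 64, 23, 307] zmed 0.0775 [array([497.1, 389.7]), array([ 18.7, 294.1]), np.float64(31.7)]
scene loaf [223, 161, 40, 21, 205] zmed 0.0756 [array([677.9, 226.6]), array([171.9,  81.6]), np.float64(0.7)]
scene loaf [265, 184, 21, 8, 111] zmed 0.077 [array([712.5,  86.1]), array([29.4, 77.1]), np.float64(73.5)]
sc
[... 2999 characters left out ...]
p.float64(9.9)]
top board [21, 247, 57, 44, 1638] zmed 0.0215 [array([166.4, 600.1]), array([132.8, 197.1]), np.float64(0.0)]
worktop z 0.00021787491317818819
241 155 [0.744 0.188 0.16 ]
240 170 [0.73  0.188 0.095]
261 160 [0.711 0.096 0.207]
260 185 [0.689 0.09  0.104]
283 155 [0.794 0.049 0.173]
320 200 [ 0.738 -0.12   0.072]
267 218 [0.605 0.025 0.05 ]
347 275 [ 0.492 -0.287  0.081]
118 188 [0.436 0.486 0.171]
187 188 [0.551 0.298 0.137]
150 188 [0.49  0.401 0.154]

284 268 [ 0.518 -0.27   0.082]
268 155 [0.736 0.179 0.154]
276 155 [0.713 0.087 0.209]
276 190 [0.711 0.082 0.068]
304 163 [0.794 0.036 0.178]
157 138 [0.427 0.472 0.174]
208 152 [0.555 0.297 0.163]
185 145 [0.501 0.382 0.166]
```

View pics/crop.png

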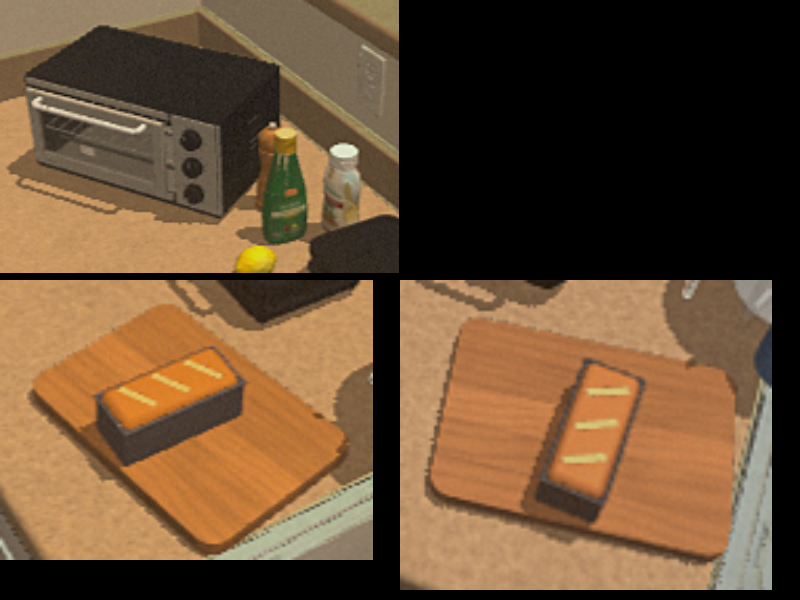

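Run:
```python
from h import *
c=np.array([.6317,.4194]);
for n in ['scene','top']:
    d=np.load(f'pics/{n}0.npy'); P=cloud(n,d); Q=P[(d>0)&(P[...,2]>.21-.012)&(P[...,2]<.212)]
    # yaw from front-face points
    for yaw in [32.3]:
        a=np.radians(yaw);X=np.array([np.cos(a),np.sin(a)]);Y=np.array([-X[1],X[0]])
        L=np.stack([(P[...,:2]-c)@X,(P[...,:2]-c)@Y,P[...,2]],-1)*1000
        f=(d>0)&(abs(L[...,1])<210)&(L[...,2]>5)&(L[...,2]<200)&(L[...,0]<-90)&(L[...,0]>-200)
        t=(d>0)&(abs(L[...,1])<160)&(abs(L[...,2]-205)<8)&(abs(L[...,0])<160)
        print(n,'top x range',np.percentile(L[t][:,0],[.5,2,98,99.5]))
        y=(d>0)&(abs(L[...,0])<80)&(abs(L[...,2]-205)<8)&(abs(L[...,1])<260); print('y range',np.percentile(L[y][:,1],[.5,2,98,99.5]))
        for lab,m in [('panel -y',(L[...,1]<-110)&(L[...,1]>-190)),('top strip',(L[...,2]>188)&(L[...,2]<198)),('bottom',(L[...,2]<30)&(L[...,2]>8)),('handle',(L[...,2]>150)&(L[...,2]<185)&(L[...,1]>-65)&(L[...,1]<160))]:
            q=L[f&m]; h,e=np.histogram(q[:,0],np.arange(-200,-88,4)); print(lab,{int(k):int(v) for k,v in zip(e,h) if v})
        q=L[f&((L[...,1]<-110)|(L[...,2]<30))&(L[...,0]>-135)]; p=np.polyfit(q[:,1],q[:,0],1); print('yaw err deg',np.degrees(p[0]))
```

```text
scene top x range [-122.48017614 -119.97102455  114.70124852  120.62130211]
y range [-201.47766721 -199.20538305  190.51964032  196.63316631]
panel -y {-200: 1, -196: 1, -188: 1, -184: 1, -180: 2, -176: 1, -164: 1, -160: 3, -152: 1, -148: 3, -144: 10, -140: 60, -136: 77, -132: 44, -128: 52, -124: 176, -120: 281, -116: 97, -112: 5, -100: 1}
top strip {-140: 2, -136: 5, -132: 6, -128: 6, -124: 49, -120: 101, -116: 48, -112: 5, -108: 3, -104: 1, -100: 1, -96: 2}
bottom {-188: 1, -180: 1, -176: 1, -152: 1, -128: 7, -124: 69, -120: 132, -116: 57, -112: 8, -108: 1, -104: 3, -100: 5, -96: 4}
handle {-168: 17, -164: 52, -160: 58, -156: 24, -152: 3, -148: 4, -144: 3, -140: 9, -136: 81, -132: 146, -128: 37, -124: 11, -120: 1}
yaw err deg -0.5154012668703375
top top x range [-121.47304436 -119.23538866  114.50061882  118.57555081]
y range [-198.02762845 -191.84343415  191.15005748  196.94621113]
panel -y {-184: 1, -176: 1, -160: 1, -148: 1, -144: 2, -140: 83, -136: 75, -132: 43, -128: 25, -124: 240, -120: 315, -116: 22, -100: 1}
top strip {-136: 5, -132: 2, -124: 62, -120: 161, -116: 10, -112: 1}
bottom {-128: 1, -124: 64, -120: 109, -116: 10, -112: 3, -100: 2, -96: 1}
handle {-168: 9, -164: 106, -160: 88, -156: 32, -152: 5, -148: 7, -144: 5, -140: 7, -136: 185, -132: 220, -128: 57, -124: 31, -120: 2, -116: 1}
yaw err deg 0.33737409708361554
```

```bash
cat >> h.py <<'E'
from scipy.spatial.transform import Rotation as Rn
A=np.radians(32.3);X=np.array([np.cos(A),np.sin(A),0]);Y=np.array([-X[1],X[0],0]);O=np.array([.6135,.4079,0])
def ov(x,y,z): return O+X*x/1000+Y*y/1000+np.array([0,0,z/1000])
def own(p): q=np.array(p)-O; return np.round(np.array([q@X,q@Y,q[2]])*1000,1)
def rot(psi,th):
    c,s=np.cos(np.radians(psi)),np.sin(np.radians(psi));ct,st=np.cos(np.radians(th)),np.sin(np.radians(th))
    return np.array([[ct*c,ct*s,st],[s,-c,0],[st*c,st*s,-ct]]).T
def cur():
    s=readout.get_state();return np.array(s['position']),Rn.from_quat(np.roll(s['ee_rot'],-1)).as_matrix()
def plan(way,start=None,vmax=45):
    """way: list of (point, ahead_m, psi, theta, nrows or None, f): point is what lies 'ahead' of the TCP."""
    p,R=start or cur()
    for pt,ah,psi,th,n in way:
        R1=rot(psi,th);p1=np.array(pt)-ah*R1[:,2];rv=Rn.from_matrix(R.T@R1).as_rotvec()
        k=n or int(max(np.ceil(np.linalg.norm(p1-p)*1000/vmax),np.ceil(np.abs(rv).max()/.095),1))
        print('->',np.round(p1,3),own(p1),'rows',k);last=None
        for i in range(k):
            Ri=R@Rn.from_rotvec(rv*i/k).as_matrix();dp=Ri.T@(p1-p)/k/.2
            print('  ',np.round(dp,3).tolist(),np.round(rv/k/.1,2).tolist())
        p,R=p1,R1
def st():
    s=readout.get_state();p,R=cur();print('t',round(s['clock'],2),'p',np.round(p,4),'own tcp',own(p),'tip',own(p+.073*R[:,2]),'z',np.round(R[:,2],3),'yaw y',np.round(np.degrees(np.arctan2(R[1,1],R[0,1])),1),'\n q',np.round(s['qpos'],3),'F',np.round(s['contact_force'],1),'w',round(s['width'],4),round(s['gripper_force'],1))
E
python3 - <<'E'
from h import *
st(); plan([(ov(-133,48,230),.073,32.3,0,None),(ov(-133,48,190),.073,32.3,0,None)])
E
```

```text
t 0.1 p [0.1696 0.549  0.3031] own tcp [-299.8  356.4  303.1] tip [-299.9  356.4  230.1] z [-0.001 -0.002 -1.   ] yaw y 72.8 
 q [ 1.15   0.277  1.506  0.     1.361 -0.121] F [-0.1  0.8 -0.1] w 0.0852 0.0
-> [0.475 0.377 0.303] [-133.   48.  303.] rows 24
   [-0.071, -0.015, 0.0] [-0.0, 0.0, 0.95]
   [-0.073, -0.009, 0.0] [-0.0, 0.0, 0.95]
   [-0.073, -0.002, 0.0] [-0.0, 0.0, 0.95]
   [-0.073, 0.005, 0.0] [-0.0, 0.0, 0.95]
   [-0.072, 0.012, 0.0] [-0.0, 0.0, 0.95]
   [-0.071, 0.019, 0.0] [-0.0, 0.0, 0.95]
   [-0.068, 0.026, 0.0] [-0.0, 0.0, 0.95]
   [-0.066, 0.032, 0.0] [-0.0, 0.0, 0.95]
   [-0.062, 0.038, -0.0] [-0.0, 0.0, 0.95]
   [-0.058, 0.044, -0.0] [-0.0, 0.0, 0.95]
   [-0.054, 0.049, -0.0] [-0.0, 0.0, 0.95]
   [-0.049, 0.054, -0.0] [-0.0, 0.0, 0.95]
   [-0.044, 0.058, -0.0] [-0.0, 0.0, 0.95]
   [-0.038, 0.062, -0.0] [-0.0, 0.0, 0.95]
   [-0.032, 0.066, -0.0] [-0.0, 0.0, 0.95]
   [-0.026, 0.068, -0.0] [-0.0, 0.0, 0.95]
   [-0.019, 0.071, -0.0] [-0.0, 0.0, 0.95]
   [-0.012, 0.072, -0.0] [-0.0, 0.0, 0.95]
   [-0.005, 0.073, -0.0] [-0.0, 0.0, 0.95]
   [0.002, 0.073, 0.0] [-0.0, 0.0, 0.95]
   [0.008, 0.073, 0.0] [-0.0, 0.0, 0.95]
   [0.015, 0.071, 0.0] [-0.0, 0.0, 0.95]
   [0.022, 0.07, 0.0] [-0.0, 0.0, 0.95]
   [0.028, 0.067, 0.0] [-0.0, 0.0, 0.95]
-> [0.475 0.377 0.263] [-133.   48.  263.] rows 1
   [0.0, 0.0, 0.2] [0.0, 0.0, 0.0]
```

>>> servo_tool([
  {"dp": [-0.072, -0.002, 0], "delta_rot": [0, 0, 0.95], "fingers": 0},
  {"dp": [-0.072, -0.002, 0], "delta_rot": [0, 0, 0.95], "fingers": 0},
  {"dp": [-0.072, -0.002, 0], "delta_rot": [0, 0, 0.95], "fingers": 0},
  {"dp": [-0.072, 0.005, 0], "delta_rot": [0, 0, 0.95], "fingers": 0},
  {"dp": [-0.072, 0.012, 0], "delta_rot": [0, 0, 0.95], "fingers": 0},
])

```text
clock: 0.6
position: [0.2347, 0.5169, 0.3034]
ee_rot: [-0.0, 0.38, 0.925, -0.0]
contact_force: [0.0, 0.9, 0.8]
width: 0.0122
gripper_force: 0.0
```

>>> servo_tool([
  {"dp": [-0.07, 0.02, 0], "delta_rot": [0, 0, 0.95], "fingers": 0},
  {"dp": [-0.068, 0.026, 0], "delta_rot": [0, 0, 0.95], "fingers": 0},
  {"dp": [-0.066, 0.032, 0], "delta_rot": [0, 0, 0.95], "fingers": 0},
  {"dp": [-0.062, 0.038, 0], "delta_rot": [0, 0, 0.95], "fingers": 0},
  {"dp": [-0.058, 0.044, 0], "delta_rot": [0, 0, 0.95], "fingers": 0},
])

```text
clock: 1.1
position: [0.2985, 0.4816, 0.3034]
ee_rot: [-0.0, 0.587, 0.81, -0.001]
contact_force: [-0.2, 0.8, 0.4]
width: 0.0001
gripper_force: 0.0
```

>>> servo_tool([
  {"dp": [-0.054, 0.05, 0], "delta_rot": [0, 0, 0.95], "fingers": 0},
  {"dp": [-0.05, 0.054, 0], "delta_rot": [0, 0, 0.95], "fingers": 0},
  {"dp": [-0.044, 0.058, 0], "delta_rot": [0, 0, 0.95], "fingers": 0},
  {"dp": [-0.038, 0.062, 0], "delta_rot": [0, 0, 0.95], "fingers": 0},
  {"dp": [-0.032, 0.066, 0], "delta_rot": [0, 0, 0.95], "fingers": 0},
])

```text
clock: 1.6
position: [0.3622, 0.4456, 0.3034]
ee_rot: [-0.0, 0.761, 0.649, -0.001]
contact_force: [-0.1, -0.6, -0.4]
width: -0.0001
gripper_force: 0.0
```

>>> servo_tool([
  {"dp": [-0.026, 0.068, 0], "delta_rot": [0, 0, 0.95], "fingers": 0},
  {"dp": [-0.02, 0.07, 0], "delta_rot": [0, 0, 0.95], "fingers": 0},
  {"dp": [-0.012, 0.072, 0], "delta_rot": [0, 0, 0.95], "fingers": 0},
  {"dp": [-0.005, 0.073, 0], "delta_rot": [0, 0, 0.95], "fingers": 0},
  {"dp": [0, 0.073, 0], "delta_rot": [0, 0, 0.95], "fingers": 0},
])

```text
clock: 2.1
position: [0.4256, 0.4095, 0.3034]
ee_rot: [0.0, 0.892, 0.452, -0.001]
contact_force: [0.4, 1.8, -0.4]
width: -0.0006
gripper_force: 0.0
```

>>> servo_tool([
  {"dp": [0.008, 0.073, 0], "delta_rot": [0, 0, 0.95], "fingers": 0},
  {"dp": [0.015, 0.071, 0], "delta_rot": [0, 0, 0.95], "fingers": 0},
  {"dp": [0.022, 0.07, 0], "delta_rot": [0, 0, 0.95], "fingers": 0},
  {"dp": [0.028, 0.067, 0], "delta_rot": [0, 0, 0.95], "fingers": 0},
])

```text
clock: 2.5
position: [0.4763, 0.3806, 0.3033]
ee_rot: [0.0, 0.961, 0.275, -0.001]
contact_force: [0.7, -0.2, 0.4]
width: -0.0
gripper_force: 0.0
```

Run:
```python
from h import *
st()
def bar(phi,y=48):
    c,s=np.cos(phi),np.sin(phi); return -100.5-35.5*c-136*s, 36+136*c-35.5*s
w=[(ov(-133,48,185),.073,32.3,0,2)]
x0,z0=bar(0)
for phi in np.arange(.04,.52,.08):
    x,z=bar(phi); w.append((ov(x+3,48,z+5*np.cos(phi)-4),.073,32.3,0,None))
plan(w)
```

```text
t 2.5 p [0.4763 0.3806 0.3033] own tcp [-130.5   50.2  303.3] tip [-130.6   50.2  230.3] z [-0.001 -0.001 -1.   ] yaw y -58.0 
 q [0.56  0.329 1.428 0.    1.385 1.573] F [ 0.7 -0.2  0.4] w -0.0 0.0
-> [0.475 0.377 0.258] [-133.   48.  258.] rows 2
   [-0.006, 0.006, 0.113] [-0.0, 0.01, -0.03]
   [-0.006, 0.006, 0.113] [-0.0, 0.01, -0.03]
-> [0.471 0.375 0.244] [-138.4   48.   244.5] rows 1
   [-0.027, 0.0, 0.068] [0.0, 0.0, 0.0]
-> [0.462 0.369 0.241] [-149.    48.   240.7] rows 1
   [-0.053, -0.0, 0.019] [0.0, 0.0, 0.0]
-> [0.453 0.363 0.236] [-159.3   48.   236.1] rows 1
   [-0.051, 0.0, 0.023] [0.0, 0.0, 0.0]
-> [0.445 0.358 0.231] [-169.2   48.   230.7] rows 1
   [-0.049, 0.0, 0.027] [0.0, 0.0, 0.0]
-> [0.437 0.353 0.224] [-178.6   48.   224.5] rows 1
   [-0.047, 0.0, 0.031] [0.0, 0.0, 0.0]
-> [0.429 0.348 0.217] [-187.5   48.   217.4] rows 1
   [-0.045, -0.0, 0.035] [0.0, 0.0, 0.0]
```

>>> servo_tool([
  {"dp": [-0.006, 0.006, 0.113], "delta_rot": [0, 0, 0], "fingers": 0},
  {"dp": [-0.006, 0.006, 0.113], "delta_rot": [0, 0, 0], "fingers": 0},
  {"dp": [0, 0, 0.03], "delta_rot": [0, 0, 0], "fingers": 0},
])

```text
clock: 2.8
position: [0.474, 0.3766, 0.2497]
ee_rot: [0.001, 0.961, 0.277, -0.003]
contact_force: [-2.0, -1.9, 10.8]
width: -0.0002
gripper_force: 6.1
```

>>> servo_tool([
  {"dp": [-0.01, 0, 0.02], "delta_rot": [0, 0, 0], "fingers": 0},
  {"dp": [-0.015, 0, 0.015], "delta_rot": [0, 0, 0], "fingers": 0},
])

```text
clock: 3.0
position: [0.4725, 0.3757, 0.2493]
ee_rot: [-0.0, 0.961, 0.277, 0.003]
contact_force: [-2.2, -2.1, 20.9]
width: -0.0002
gripper_force: 10.3
```

>>> servo_tool([
  {"dp": [-0.025, 0, 0.01], "delta_rot": [0, 0, 0], "fingers": 0},
  {"dp": [-0.025, 0, 0.01], "delta_rot": [0, 0, 0], "fingers": 0},
])

```text
clock: 3.2
position: [0.464, 0.3704, 0.2464]
ee_rot: [-0.001, 0.961, 0.277, 0.004]
contact_force: [-2.6, -2.6, 17.3]
width: 0.0001
gripper_force: 8.6
```

Run:
```python
from h import *
st()
im,d=snap('scene','s1');snap('top','t1')
a=im[90:220,140:330,::-1];b=cv2.imread('pics/t1.png')[110:220,95:245]
cv2.imwrite('pics/c1.png',np.hstack([cv2.resize(a,(400,274)),cv2.resize(b,(374,274))]))
```

```text
t 3.2 p [0.464  0.3704 0.2464] own tcp [-146.4   48.2  246.4] tip [-145.9   48.1  173.4] z [ 0.007  0.003 -1.   ] yaw y -57.8 
 q [ 5.570e-01  3.370e-01  1.561e+00 -1.000e-03  1.236e+00  1.566e+00] F [-2.6 -2.6 17.3] w 0.0001 8.6
```

View pics/c1.png

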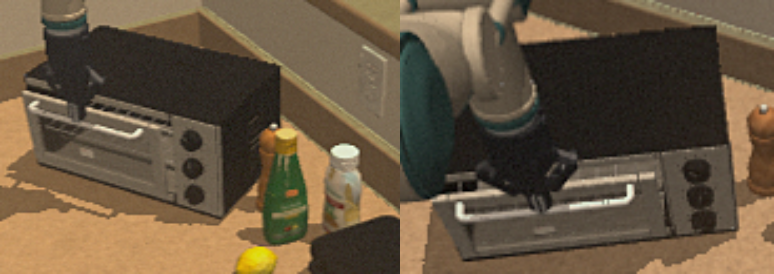

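The door has come ajar: the handle is at about (85,115) in the left panel and the fingertip rests on it. I'll carry on along the arc.

>>> servo_tool([
  {"dp": [-0.05, 0, 0.02], "delta_rot": [0, 0, 0], "fingers": 0},
  {"dp": [-0.05, 0, 0.022], "delta_rot": [0, 0, 0], "fingers": 0},
  {"dp": [-0.05, 0, 0.025], "delta_rot": [0, 0, 0], "fingers": 0},
])

```text
clock: 3.6
position: [0.4373, 0.3536, 0.2315]
ee_rot: [0.0, 0.961, 0.278, 0.002]
contact_force: [-1.8, -2.5, 8.4]
width: 0.0002
gripper_force: 3.7
```

>>> servo_tool([
  {"dp": [-0.05, 0, 0.03], "delta_rot": [0, 0, 0], "fingers": 0},
  {"dp": [-0.05, 0, 0.034], "delta_rot": [0, 0, 0], "fingers": 0},
  {"dp": [-0.05, 0, 0.038], "delta_rot": [0, 0, 0], "fingers": 0},
])

```text
clock: 3.9
position: [0.4123, 0.3382, 0.2092]
ee_rot: [-0.0, 0.961, 0.277, 0.002]
contact_force: [-0.0, 0.0, 0.6]
width: -0.0003
gripper_force: 0.4
```

Run:
```python
from h import *
st()
for n in ['scene','top']:
    im,d=imaging.get_image(n);P=cloud(n,d);q=P-O;L=np.stack([q@X,q@Y,q[...,2]],-1)*1000
    m=(d>0)&(L[...,1]>-90)&(L[...,1]<190)&(abs(L[...,1]-48)>55)&(L[...,0]<-105)&(L[...,0]>-290)&(L[...,2]>42)&(L[...,2]<190)
    r=L[m]; phi=np.arctan2(-100.5-r[:,0],r[:,2]-36); rad=np.hypot(-100.5-r[:,0],r[:,2]-36)
    k=(rad<150)&(rad>60); print(n,k.sum(),np.percentile(phi[k],[5,25,50,75,95]).round(3))
```

```text
t 3.9 p [0.4123 0.3382 0.2092] own tcp [-207.3   48.6  209.2] tip [-207.1   48.6  136.2] z [ 0.003  0.002 -1.   ] yaw y -57.8 
 q [ 0.557  0.284  1.744 -0.     1.11   1.565] F [-0.   0.   0.6] w -0.0003 0.4
scene 404 [0.58  0.625 0.641 0.701 0.832]
top 338 [0.601 0.637 0.69  0.82  0.864]
```

>>> servo_tool([
  {"dp": [0, 0, -0.25], "delta_rot": [0, 0, 0], "fingers": 0},
  {"dp": [0.14, 0, 0], "delta_rot": [0, 0, 0], "fingers": 0},
  {"dp": [0.145, 0, 0], "delta_rot": [0, 0, 0], "fingers": 0},
  {"dp": [0, 0, 0.23], "delta_rot": [0, 0, 0], "fingers": 0},
])

```text
clock: 4.4
position: [0.4681, 0.3732, 0.2188]
ee_rot: [-0.003, 0.961, 0.277, 0.011]
contact_force: [1.5, -0.3, -0.1]
width: -0.0004
gripper_force: 0.0
```

>>> servo_tool([
  {"dp": [-0.065, 0, 0.018], "delta_rot": [0, 0, 0], "fingers": 0},
  {"dp": [-0.065, 0, 0.018], "delta_rot": [0, 0, 0], "fingers": 0},
  {"dp": [-0.04, 0, 0.045], "delta_rot": [0, 0, 0], "fingers": 0},
  {"dp": [-0.035, 0, 0.045], "delta_rot": [0, 0, 0], "fingers": 0},
])

```text
clock: 4.8
position: [0.4256, 0.3466, 0.1869]
ee_rot: [-0.0, 0.961, 0.277, 0.001]
contact_force: [-0.0, -0.0, 0.9]
width: -0.0004
gripper_force: 0.2
```

>>> servo_tool([
  {"dp": [-0.06, 0, 0.075], "delta_rot": [0, 0, 0], "fingers": 0},
  {"dp": [-0.04, 0, 0.1], "delta_rot": [0, 0, 0], "fingers": 0},
  {"dp": [-0.025, 0, 0.1], "delta_rot": [0, 0, 0], "fingers": 0},
  {"dp": [-0.01, 0, 0.06], "delta_rot": [0, 0, 0], "fingers": 0},
  {"dp": [0, 0, 0.01], "delta_rot": [0, 0, 0], "fingers": 0},
])

```text
clock: 5.3
position: [0.4014, 0.3313, 0.1162]
ee_rot: [0.0, 0.961, 0.277, -0.002]
contact_force: [0.3, 0.2, -0.2]
width: 0.0
gripper_force: 0.0
```

```bash
cat >> h.py <<'E'
def door(lo=42,rmin=60):
  for n in ['scene','top']:
    im,d=imaging.get_image(n);P=cloud(n,d);q=P-O;L=np.stack([q@X,q@Y,q[...,2]],-1)*1000
    m=(d>0)&(L[...,1]>-90)&(L[...,1]<190)&(abs(L[...,1]-48)>55)&(L[...,0]<-105)&(L[...,0]>-290)&(L[...,2]>lo)&(L[...,2]<190)
    r=L[m]; phi=np.arctan2(-100.5-r[:,0],r[:,2]-36); rad=np.hypot(-100.5-r[:,0],r[:,2]-36)
    k=(rad<150)&(rad>rmin); print(n,k.sum(),np.percentile(phi[k],[5,25,50,75,95]).round(3) if k.any() else '')
E
python3 - <<'E'
from h import *
st();door(20)
E
```

```text
t 5.3 p [0.4014 0.3313 0.1162] own tcp [-220.2   48.6  116.2] tip [-220.5   48.6   43.2] z [-0.003 -0.002 -1.   ] yaw y -57.8 
 q [0.556 0.375 1.886 0.    0.884 1.565] F [ 0.3  0.2 -0.2] w 0.0 0.0
scene 633 [1.501 1.528 1.548 1.57  1.604]
top 1080 [1.516 1.536 1.555 1.576 1.611]
```

Run:
```python
from h import *
D=[(1.15,.276,1.505,.1696,.549,.3034),(.560,.329,1.428,.4763,.3806,.3033),(.557,.337,1.561,.464,.3704,.2464),(.557,.284,1.744,.4123,.3382,.2092),(.556,.375,1.886,.4014,.3313,.1162)]
M=[];b=[]
for j1,j2,j3,x,y,z in D:
    r=x*np.cos(j1)+y*np.sin(j1);s=j2+j3;print(round(r,4),round(-x*np.sin(j1)+y*np.cos(j1),4))
    M+=[[np.sin(j2),np.sin(s),np.cos(s),1,0],[np.cos(j2),np.cos(s),-np.sin(s),0,1]];b+=[r,z]
s,res,rk,sv=np.linalg.lstsq(np.array(M),np.array(b),rcond=None);print(s,res,sv)
from scipy.optimize import fsolve
for d in (.15,.2,.25):
  for th in (25,30,35,40,45):
    G=ov(-113,48,106);p=G-.054*rot(32.3,th)[:,2];w=p-d*rot(32.3,th)[:,2]
    r=np.sqrt(w[0]**2+w[1]**2-.0695**2);z=w[2]-d
    f=lambda q:[s[0]*np.sin(q[0])+s[1]*np.sin(q[0]+q[1])+s[2]*np.cos(q[0]+q[1])+s[3]-r, s[0]*np.cos(q[0])+s[1]*np.cos(q[0]+q[1])-s[2]*np.sin(q[0]+q[1])+s[4]-z]
    q=fsolve(f,[.37,1.88]);print(d,th,np.round(q,2),'j5',round(np.pi-np.radians(th)-q.sum(),2))
```

```text
0.5704 0.0695
0.6057 0.0695
0.5897 0.0691
0.5288 0.0691
0.5158 0.0695
[ 0.62333172  0.42121063  0.06096846  0.00237144 -0.14868547] [6.62745434e-06] [3.85937798 3.14879383 0.32049839 0.29171459 0.04982352]
0.15 25 [0.37 1.81] j5 0.52
0.15 30 [0.36 1.86] j5 0.4
0.15 35 [0.35 1.9 ] j5 0.28
0.15 40 [0.35 1.94] j5 0.15
0.15 45 [0.35 1.98] j5 0.02
0.2 25 [0.35 1.87] j5 0.49
0.2 30 [0.34 1.92] j5 0.36
0.2 35 [0.33 1.97] j5 0.23
0.2 40 [0.33 2.02] j5 0.09
0.2 45 [0.34 2.08] j5 -0.05
0.25 25 [0.33 1.92] j5 0.46
0.25 30 [0.32 1.98] j5 0.32
0.25 35 [0.31 2.04] j5 0.18
0.25 40 [0.31 2.1 ] j5 0.03
0.25 45 [0.32 2.17] j5 -0.13
```

Run:
```python
from h import *
p,R=cur()
G=np.array([.457,-.2855,.050])
plan([(p+[0,0,.2],0,32.3,0,5),(G+[0,0,.14],.054,-1,32,15),(G,.054,-1,32,4)])
```

```text
-> [0.403 0.332 0.318] [-218.7   48.6  317.6] rows 5
   [0.0, -0.0, -0.2] [-0.0, -0.0, -0.0]
   [0.0, -0.0, -0.2] [-0.0, -0.0, -0.0]
   [0.0, -0.0, -0.2] [-0.0, -0.0, -0.0]
   [0.0, -0.0, -0.2] [-0.0, -0.0, -0.0]
   [0.0, -0.0, -0.2] [-0.0, -0.0, -0.0]
-> [ 0.428 -0.285  0.236] [-526.7 -486.8  235.8] rows 15
   [-0.103, 0.178, 0.027] [-0.11, 0.36, 0.38]
   [-0.097, 0.182, 0.026] [-0.11, 0.36, 0.38]
   [-0.091, 0.185, 0.024] [-0.11, 0.36, 0.38]
   [-0.085, 0.188, 0.023] [-0.11, 0.36, 0.38]
   [-0.078, 0.191, 0.022] [-0.11, 0.36, 0.38]
   [-0.072, 0.194, 0.022] [-0.11, 0.36, 0.38]
   [-0.065, 0.196, 0.021] [-0.11, 0.36, 0.38]
   [-0.059, 0.198, 0.021] [-0.11, 0.36, 0.38]
   [-0.052, 0.2, 0.021] [-0.11, 0.36, 0.38]
   [-0.045, 0.202, 0.022] [-0.11, 0.36, 0.38]
   [-0.038, 0.203, 0.022] [-0.11, 0.36, 0.38]
   [-0.031, 0.204, 0.023] [-0.11, 0.36, 0.38]
   [-0.024, 0.205, 0.024] [-0.11, 0.36, 0.38]
   [-0.018, 0.205, 0.026] [-0.11, 0.36, 0.38]
   [-0.011, 0.206, 0.028] [-0.11, 0.36, 0.38]
-> [ 0.428 -0.285  0.096] [-526.7 -486.8   95.8] rows 4
   [-0.093, 0.0, 0.148] [0.0, 0.0, 0.0]
   [-0.093, 0.0, 0.148] [0.0, 0.0, 0.0]
   [-0.093, 0.0, 0.148] [0.0, 0.0, 0.0]
   [-0.093, 0.0, 0.148] [0.0, 0.0, 0.0]
```

>>> servo_tool([
  {"dp": [0, 0, -0.2], "delta_rot": [0, 0, 0], "fingers": 0},
  {"dp": [0, 0, -0.2], "delta_rot": [0, 0, 0], "fingers": 1},
  {"dp": [0, 0, -0.2], "delta_rot": [0, 0, 0], "fingers": 1},
  {"dp": [0, 0, -0.2], "delta_rot": [0, 0, 0], "fingers": 1},
  {"dp": [0, 0, -0.2], "delta_rot": [0, 0, 0], "fingers": 1},
])

```text
clock: 5.9
position: [0.4026, 0.3321, 0.3208]
ee_rot: [-0.0, 0.961, 0.277, 0.001]
contact_force: [1.3, 0.1, -0.2]
width: 0.0578
gripper_force: 0.0
```

>>> servo_tool([
  {"dp": [-0.103, 0.178, 0.027], "delta_rot": [-0.11, 0.36, 0.38], "fingers": 1},
  {"dp": [-0.097, 0.182, 0.026], "delta_rot": [-0.11, 0.36, 0.38], "fingers": 1},
  {"dp": [-0.091, 0.185, 0.024], "delta_rot": [-0.11, 0.36, 0.38], "fingers": 1},
  {"dp": [-0.085, 0.188, 0.023], "delta_rot": [-0.11, 0.36, 0.38], "fingers": 1},
  {"dp": [-0.078, 0.191, 0.022], "delta_rot": [-0.11, 0.36, 0.38], "fingers": 1},
])

```text
clock: 6.4
position: [0.4105, 0.125, 0.2918]
ee_rot: [0.002, 0.978, 0.183, 0.096]
contact_force: [0.3, -0.6, -0.5]
width: 0.0852
gripper_force: 0.0
```

>>> servo_tool([
  {"dp": [-0.072, 0.194, 0.022], "delta_rot": [-0.11, 0.36, 0.38], "fingers": 1},
  {"dp": [-0.065, 0.196, 0.021], "delta_rot": [-0.11, 0.36, 0.38], "fingers": 1},
  {"dp": [-0.059, 0.198, 0.021], "delta_rot": [-0.11, 0.36, 0.38], "fingers": 1},
  {"dp": [-0.052, 0.2, 0.021], "delta_rot": [-0.11, 0.36, 0.38], "fingers": 1},
  {"dp": [-0.045, 0.202, 0.022], "delta_rot": [-0.11, 0.36, 0.38], "fingers": 1},
])

```text
clock: 6.9
position: [0.4182, -0.0815, 0.2649]
ee_rot: [0.004, 0.978, 0.086, 0.188]
contact_force: [0.5, 0.4, -0.6]
width: 0.0854
gripper_force: 0.0
```

>>> servo_tool([
  {"dp": [-0.038, 0.203, 0.022], "delta_rot": [-0.11, 0.36, 0.38], "fingers": 1},
  {"dp": [-0.031, 0.204, 0.023], "delta_rot": [-0.11, 0.36, 0.38], "fingers": 1},
  {"dp": [-0.024, 0.205, 0.024], "delta_rot": [-0.11, 0.36, 0.38], "fingers": 1},
  {"dp": [-0.018, 0.205, 0.026], "delta_rot": [-0.11, 0.36, 0.38], "fingers": 1},
  {"dp": [-0.011, 0.206, 0.028], "delta_rot": [-0.11, 0.36, 0.38], "fingers": 1},
])

```text
clock: 7.4
position: [0.4254, -0.2881, 0.238]
ee_rot: [0.006, 0.961, -0.012, 0.276]
contact_force: [1.1, 0.5, -0.5]
width: 0.0854
gripper_force: 0.0
```

Run:
```python
from h import *
st()
G=np.array([.457,-.2855,.050])
plan([(G+[0,0,.10],.054,-1,32,3),(G,.054,-1,32,4)])
```

```text
t 7.4 p [ 0.4254 -0.2881  0.238 ] own tcp [-530.9 -487.8  238. ] tip [-498.8 -509.6  176.1] z [ 0.531 -0.018 -0.847] yaw y -91.5 
 q [-0.986  0.1    2.04   0.67   0.772  0.174] F [ 1.1  0.5 -0.5] w 0.0854 0.0
-> [ 0.428 -0.285  0.196] [-526.7 -486.8  195.8] rows 3
   [-0.033, -0.006, 0.062] [0.03, -0.01, -0.02]
   [-0.033, -0.005, 0.062] [0.03, -0.01, -0.02]
   [-0.033, -0.005, 0.062] [0.03, -0.01, -0.02]
-> [ 0.428 -0.285  0.096] [-526.7 -486.8   95.8] rows 4
   [-0.066, 0.0, 0.106] [0.0, 0.0, 0.0]
   [-0.066, 0.0, 0.106] [0.0, 0.0, 0.0]
   [-0.066, 0.0, 0.106] [0.0, 0.0, 0.0]
   [-0.066, 0.0, 0.106] [0.0, 0.0, 0.0]
```

>>> servo_tool([
  {"dp": [-0.033, -0.005, 0.062], "delta_rot": [0.03, -0.01, -0.02], "fingers": 1},
  {"dp": [-0.033, -0.005, 0.062], "delta_rot": [0.03, -0.01, -0.02], "fingers": 1},
  {"dp": [-0.033, -0.005, 0.062], "delta_rot": [0.03, -0.01, -0.02], "fingers": 1},
  {"dp": [-0.066, 0, 0.106], "delta_rot": [0, 0, 0], "fingers": 1},
  {"dp": [-0.066, 0, 0.106], "delta_rot": [0, 0, 0], "fingers": 1},
])

```text
clock: 7.9
position: [0.4288, -0.2838, 0.1455]
ee_rot: [0.003, 0.962, -0.007, 0.274]
contact_force: [0.2, -0.4, 0.4]
width: 0.0855
gripper_force: 0.0
```

>>> servo_tool([
  {"dp": [-0.066, 0, 0.106], "delta_rot": [0, 0, 0], "fingers": 1},
  {"dp": [-0.033, 0, 0.053], "delta_rot": [0, 0, 0], "fingers": 1},
  {"dp": [-0.033, 0, 0.053], "delta_rot": [0, 0, 0], "fingers": 1},
  {"dp": [0, 0, 0], "delta_rot": [0, 0, 0], "fingers": 1},
])

```text
clock: 8.3
position: [0.4281, -0.2826, 0.0942]
ee_rot: [0.0, 0.962, -0.008, 0.273]
contact_force: [-0.4, -0.6, 0.1]
width: 0.0855
gripper_force: 0.0
```

Run:
```python
from h import *
st()
im,d=snap('scene','s2');cv2.imwrite('pics/c2.png',cv2.resize(im[200:340,200:370,::-1],(680,560)))
P=cloud('scene',d)
```

```text
t 8.3 p [ 0.4281 -0.2826  0.0942] own tcp [-525.7 -484.6   94.2] tip [-493.5 -505.4   32. ] z [ 0.525 -0.005 -0.851] yaw y -90.8 
 q [-0.975  0.342  2.231  1.127  0.499 -0.385] F [-0.4 -0.6  0.1] w 0.0855 0.0
```

View pics/c2.png

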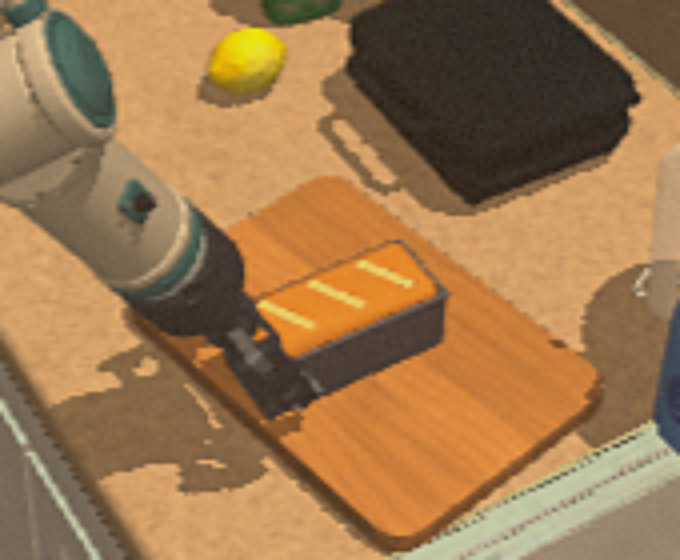

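The fingers straddle the near end of the tin, with the near finger at about (280,385) in the crop. I'll centre it by 3 mm, then grip.

>>> servo_tool([
  {"dp": [0, 0.014, 0], "delta_rot": [0, 0, 0], "fingers": 1},
  {"dp": [0, 0, 0], "delta_rot": [0, 0, 0], "fingers": 0.6},
  {"dp": [0, 0, 0], "delta_rot": [0, 0, 0], "fingers": 0.4},
  {"dp": [0, 0, 0], "delta_rot": [0, 0, 0], "fingers": 0.4},
  {"dp": [0, 0, 0], "delta_rot": [0, 0, 0], "fingers": 0.4},
], force=90)

```text
clock: 8.85
position: [0.4283, -0.2857, 0.096]
ee_rot: [0.002, 0.962, -0.007, 0.274]
contact_force: [-2.3, 0.3, 5.5]
width: 0.0633
gripper_force: 98.0
```

Run:
```python
from h import *
st(); p,R=cur(); plan([(p+[0,0,.12],0,-1,31.7,5)])
```

```text
t 8.85 p [ 0.4283 -0.2857  0.096 ] own tcp [-527.2 -487.3   96. ] tip [-494.9 -508.3   34. ] z [ 0.528 -0.007 -0.85 ] yaw y -90.8 
 q [-0.979  0.341  2.227  1.121  0.503 -0.382] F [-2.3  0.3  5.5] w 0.0633 98.0
-> [ 0.428 -0.286  0.216] [-527.2 -487.3  216. ] rows 5
   [0.063, -0.0, -0.102] [-0.0, -0.0, 0.0]
   [0.063, -0.0, -0.102] [-0.0, -0.0, 0.0]
   [0.063, -0.0, -0.102] [-0.0, -0.0, 0.0]
   [0.063, -0.0, -0.102] [-0.0, -0.0, 0.0]
   [0.063, -0.0, -0.102] [-0.0, -0.0, 0.0]
```

>>> servo_tool([
  {"dp": [0.025, 0, -0.04], "delta_rot": [0, 0, 0], "fingers": 0.4},
  {"dp": [0.063, 0, -0.102], "delta_rot": [0, 0, 0], "fingers": 0.4},
  {"dp": [0.063, 0, -0.102], "delta_rot": [0, 0, 0], "fingers": 0.4},
  {"dp": [0.063, 0, -0.102], "delta_rot": [0, 0, 0], "fingers": 0.4},
  {"dp": [0.063, 0, -0.102], "delta_rot": [0, 0, 0], "fingers": 0.4},
])

```text
clock: 9.35
position: [0.427, -0.2846, 0.2005]
ee_rot: [0.0, 0.962, -0.007, 0.272]
contact_force: [0.8, -0.4, -4.6]
width: 0.0633
gripper_force: 99.5
```

Run:
```python
from h import *
st();
im,d=snap('top','t3');P=cloud('top',d)
m=(d>0)&(P[...,0]>.47)&(P[...,0]<.62)&(abs(P[...,1]+.286)<.03)&(P[...,2]>.1)&(P[...,2]<.22)
q=P[m];A_=np.c_[q[:,0],np.ones(len(q))];print('crust slope',np.polyfit(q[:,0],q[:,2],1),q[:,2].mean(),q[:,0].min(),q[:,0].max())
plan([(ov(-240,48,180),.054,32.3,32,20)])
```

```text
t 9.35 p [ 0.427  -0.2846  0.2005] own tcp [-527.7 -485.7  200.5] tip [-495.5 -506.4  138.3] z [ 0.524 -0.004 -0.852] yaw y -90.8 
 q [-0.979  0.154  2.091  0.733  0.703  0.081] F [ 0.8 -0.4 -4.6] w 0.0633 99.5
crust slope [-0.05824469  0.21507286] 0.1832056427061872 0.4743075085121976 0.5797984955566184
-> [0.361 0.305 0.226] [-268.6   48.   225.8] rows 20
   [-0.013, -0.148, -0.015] [0.15, 0.0, -0.24]
   [-0.01, -0.148, -0.013] [0.15, 0.0, -0.24]
   [-0.006, -0.148, -0.01] [0.15, 0.0, -0.24]
   [-0.002, -0.149, -0.008] [0.15, 0.0, -0.24]
   [0.001, -0.149, -0.006] [0.15, 0.0, -0.24]
   [0.005, -0.149, -0.003] [0.15, 0.0, -0.24]
   [0.009, -0.149, -0.001] [0.15, 0.0, -0.24]
   [0.012, -0.148, 0.001] [0.15, 0.0, -0.24]
   [0.016, -0.148, 0.003] [0.15, 0.0, -0.24]
   [0.019, -0.147, 0.006] [0.15, 0.0, -0.24]
   [0.023, -0.147, 0.008] [0.15, 0.0, -0.24]
   [0.027, -0.146, 0.01] [0.15, 0.0, -0.24]
   [0.03, -0.145, 0.012] [0.15, 0.0, -0.24]
   [0.034, -0.144, 0.015] [0.15, 0.0, -0.24]
   [0.037, -0.143, 0.017] [0.15, 0.0, -0.24]
   [0.041, -0.142, 0.019] [0.15, 0.0, -0.24]
   [0.044, -0.141, 0.021] [0.15, 0.0, -0.24]
   [0.048, -0.139, 0.023] [0.15, 0.0, -0.24]
   [0.051, -0.137, 0.026] [0.15, 0.0, -0.24]
   [0.054, -0.136, 0.028] [0.15, 0.0, -0.24]
```

>>> servo_tool([
  {"dp": [-0.013, -0.148, -0.015], "delta_rot": [0.15, 0, -0.24], "fingers": 0.4},
  {"dp": [-0.01, -0.148, -0.013], "delta_rot": [0.15, 0, -0.24], "fingers": 0.4},
  {"dp": [-0.006, -0.148, -0.01], "delta_rot": [0.15, 0, -0.24], "fingers": 0.4},
  {"dp": [-0.002, -0.149, -0.008], "delta_rot": [0.15, 0, -0.24], "fingers": 0.4},
  {"dp": [0.001, -0.149, -0.006], "delta_rot": [0.15, 0, -0.24], "fingers": 0.4},
])

```text
clock: 9.9
position: [0.4098, -0.1357, 0.2051]
ee_rot: [-0.02, 0.96, 0.061, 0.272]
contact_force: [0.6, 0.3, -3.1]
width: 0.0631
gripper_force: 100.1
```

>>> servo_tool([
  {"dp": [0.005, -0.149, -0.003], "delta_rot": [0.15, 0, -0.24], "fingers": 0.4},
  {"dp": [0.009, -0.149, -0.001], "delta_rot": [0.15, 0, -0.24], "fingers": 0.4},
  {"dp": [0.012, -0.148, 0.001], "delta_rot": [0.15, 0, -0.24], "fingers": 0.4},
  {"dp": [0.016, -0.148, 0.003], "delta_rot": [0.15, 0, -0.24], "fingers": 0.4},
  {"dp": [0.02, -0.147, 0.006], "delta_rot": [0.15, 0, -0.24], "fingers": 0.4},
])

```text
clock: 10.4
position: [0.3933, 0.012, 0.2111]
ee_rot: [-0.039, 0.953, 0.129, 0.27]
contact_force: [-0.5, 0.3, -4.2]
width: 0.063
gripper_force: 100.0
```

>>> servo_tool([
  {"dp": [0.023, -0.147, 0.008], "delta_rot": [0.15, 0, -0.24], "fingers": 0.4},
  {"dp": [0.027, -0.146, 0.01], "delta_rot": [0.15, 0, -0.24], "fingers": 0.4},
  {"dp": [0.03, -0.145, 0.012], "delta_rot": [0.15, 0, -0.24], "fingers": 0.4},
  {"dp": [0.034, -0.144, 0.015], "delta_rot": [0.15, 0, -0.24], "fingers": 0.4},
  {"dp": [0.037, -0.143, 0.017], "delta_rot": [0.15, 0, -0.24], "fingers": 0.4},
])

```text
clock: 10.9
position: [0.377, 0.1594, 0.2169]
ee_rot: [-0.058, 0.942, 0.196, 0.266]
contact_force: [1.3, -0.5, -4.5]
width: 0.0628
gripper_force: 100.1
```

>>> servo_tool([
  {"dp": [0.041, -0.142, 0.019], "delta_rot": [0.15, 0, -0.24], "fingers": 0.4},
  {"dp": [0.044, -0.141, 0.021], "delta_rot": [0.15, 0, -0.24], "fingers": 0.4},
  {"dp": [0.048, -0.139, 0.023], "delta_rot": [0.15, 0, -0.24], "fingers": 0.4},
  {"dp": [0.051, -0.137, 0.026], "delta_rot": [0.15, 0, -0.24], "fingers": 0.4},
  {"dp": [0.054, -0.136, 0.028], "delta_rot": [0.15, 0, -0.24], "fingers": 0.4},
])

```text
clock: 11.4
position: [0.3616, 0.3066, 0.2222]
ee_rot: [-0.077, 0.926, 0.262, 0.261]
contact_force: [1.0, 0.0, -3.8]
width: 0.0629
gripper_force: 100.1
```

Run:
```python
from h import *
st();
for n in ['top','scene']:
    im,d=snap(n,n+'4');P=cloud(n,d);q=P-O;L=np.stack([q@X,q@Y,q[...,2]],-1)*1000
    m=(d>0)&(L[...,0]>-215)&(L[...,0]<-90)&(abs(L[...,1]-48)<60)&(L[...,2]>130)&(L[...,2]<230)
    r=L[m];print(n,len(r),'x',np.percentile(r[:,0],[1,99]),'y',np.percentile(r[:,1],[1,50,99]),'z',np.percentile(r[:,2],[5,50,95,99]))
    k=(abs(r[:,1]-np.median(r[:,1]))<25)&(r[:,0]<-125);print(np.polyfit(r[k,0],r[k,2],1))
plan([(ov(-240,48,126),.054,32.3,33,2)])
plan([(ov(-240,48,126),.054,32.3,35,2)])
a=cv2.imread('pics/scene4.png')[80:240,110:310];b=cv2.imread('pics/top4.png')[100:250,80:260]
cv2.imwrite('pics/c4.png',np.hstack([cv2.resize(a,(400,320)),cv2.resize(b,(384,320))]))
```

```text
t 11.4 p [0.3616 0.3066 0.2222] own tcp [-267.1   49.   222.2] tip [-228.9   48.9  160. ] z [ 0.443  0.279 -0.852] yaw y -58.3 
 q [0.554 0.016 2.18  0.011 0.395 1.564] F [ 1.   0.  -3.8] w 0.0629 100.1
top 595 x [-212.85814829  -91.21583347] y [ -8.26562633  35.32381581 104.28345129] z [170.41474572 203.83833608 208.82205442 210.226725  ]
[-3.32303280e-02  1.93754936e+02]
scene 569 x [-213.67174606  -91.13532523] y [ -8.18925791  24.23090135 103.65664807] z [157.55472667 200.66545655 210.80382893 213.05634825]
[1.98224303e-02 1.91791779e+02]
-> [0.36  0.305 0.171] [-269.4   48.   171.3] rows 2
   [-0.077, 0.006, 0.105] [-0.0, 0.11, -0.04]
   [-0.078, 0.005, 0.104] [-0.0, 0.11, -0.04]
-> [0.359 0.304 0.17 ] [-271.    48.   170.2] rows 2
   [-0.082, 0.006, 0.105] [-0.0, 0.29, -0.04]
   [-0.085, 0.005, 0.103] [-0.0, 0.29, -0.04]
```

View pics/c4.png

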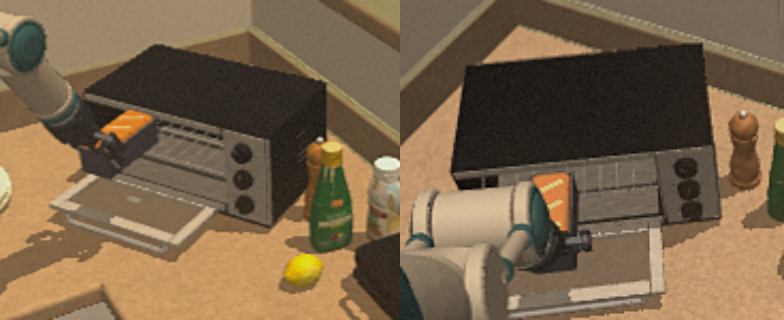

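The tin is level just in front of the mouth, at about (125,135) in the left panel. The door is fully down. Now I lower it and insert.

>>> servo_tool([
  {"dp": [-0.066, 0, 0.106], "delta_rot": [0, 0, 0], "fingers": 0.4},
  {"dp": [-0.066, 0, 0.106], "delta_rot": [0, 0, 0], "fingers": 0.4},
  {"dp": [0, 0.004, 0], "delta_rot": [0, 0, 0], "fingers": 0.4},
])

```text
clock: 11.8
position: [0.36, 0.303, 0.169]
ee_rot: [-0.075, 0.927, 0.262, 0.257]
contact_force: [-1.1, -0.4, -4.6]
width: 0.0629
gripper_force: 101.2
```

>>> servo_tool([
  {"dp": [0.095, 0, 0.06], "delta_rot": [0, 0, 0], "fingers": 0.4},
  {"dp": [0.095, 0, 0.06], "delta_rot": [0, 0, 0], "fingers": 0.4},
])

```text
clock: 12.0
position: [0.4021, 0.3285, 0.1737]
ee_rot: [-0.077, 0.926, 0.261, 0.263]
contact_force: [-0.1, 0.3, -3.0]
width: 0.0629
gripper_force: 101.5
```

>>> servo_tool([
  {"dp": [0.095, 0, 0.06], "delta_rot": [0, 0, 0], "fingers": 0.4},
  {"dp": [0.085, 0, 0.053], "delta_rot": [0, 0, 0], "fingers": 0.4},
  {"dp": [0, 0, 0], "delta_rot": [0, 0, 0], "fingers": 0.4},
])

```text
clock: 12.3
position: [0.4416, 0.3526, 0.1752]
ee_rot: [-0.077, 0.925, 0.261, 0.266]
contact_force: [0.9, 0.1, -3.4]
width: 0.0632
gripper_force: 101.0
```

Run:
```python
from h import *
st();p,R=cur();print('G',own(p+.054*R[:,2]))
plan([(ov(-116,48,125),.054,32.3,32,3),(ov(-116,48,116),.054,32.3,32,2)])
for n in ['top','scene']:
    snap(n,n+'5')
a=cv2.imread('pics/scene5.png')[80:240,110:310];b=cv2.imread('pics/top5.png')[100:250,80:260]
cv2.imwrite('pics/c5.png',np.hstack([cv2.resize(a,(400,320)),cv2.resize(b,(384,320))]))
```

```text
t 12.3 p [0.4416 0.3526 0.1752] own tcp [-174.9   45.1  175.2] tip [-136.1   44.9  113.4] z [ 0.451  0.281 -0.847] yaw y -58.4 
 q [0.548 0.218 2.095 0.021 0.268 1.551] F [ 0.9  0.1 -3.4] w 0.0632 101.0
G [-146.2   44.9  129.5]
-> [0.466 0.371 0.171] [-144.6   48.   170.8] rows 3
   [0.039, -0.005, 0.033] [0.01, -0.01, -0.04]
   [0.039, -0.005, 0.033] [0.01, -0.01, -0.04]
   [0.039, -0.005, 0.033] [0.01, -0.01, -0.04]
-> [0.466 0.371 0.162] [-144.6   48.   161.8] rows 2
   [-0.012, 0.0, 0.019] [0.0, 0.0, 0.0]
   [-0.012, 0.0, 0.019] [0.0, 0.0, 0.0]
```

View pics/c5.png

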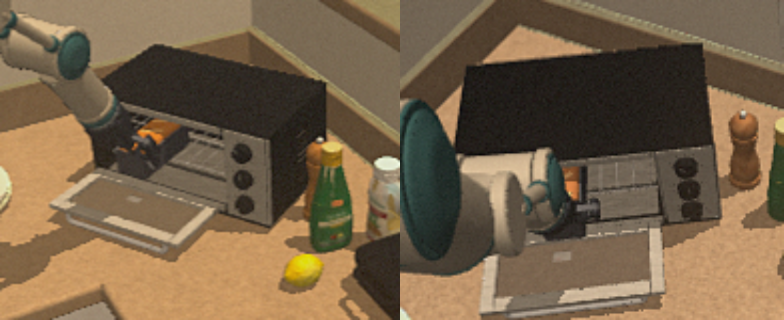

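The tin's nose is inside the mouth (left panel, about (165,135)) and the force reading shows no contact. I'll continue in and lower it.

>>> servo_tool([
  {"dp": [0.039, -0.005, 0.033], "delta_rot": [0, 0, 0], "fingers": 0.4},
  {"dp": [0.039, -0.005, 0.033], "delta_rot": [0, 0, 0], "fingers": 0.4},
  {"dp": [0.035, -0.005, 0.03], "delta_rot": [0, 0, 0], "fingers": 0.4},
])

```text
clock: 12.7
position: [0.4625, 0.3699, 0.1694]
ee_rot: [-0.077, 0.925, 0.261, 0.264]
contact_force: [-0.0, 0.9, -3.6]
width: 0.063
gripper_force: 101.3
```

>>> servo_tool([
  {"dp": [-0.008, 0, 0.013], "delta_rot": [0, 0, 0], "fingers": 0.4},
  {"dp": [-0.008, 0, 0.013], "delta_rot": [0, 0, 0], "fingers": 0.4},
  {"dp": [-0.008, 0, 0.013], "delta_rot": [0, 0, 0], "fingers": 0.4},
])

```text
clock: 13.0
position: [0.4618, 0.3696, 0.1608]
ee_rot: [-0.077, 0.925, 0.262, 0.264]
contact_force: [-7.5, -4.4, 14.6]
width: 0.0634
gripper_force: 104.0
```

Run:
```python
from h import *
st();p,R=cur();print('G',own(p+.054*R[:,2]))
```

```text
t 13.0 p [0.4618 0.3696 0.1608] own tcp [-148.6   48.7  160.8] tip [-110.    48.5   98.9] z [ 0.449  0.281 -0.848] yaw y -58.4 
 q [0.557 0.274 2.06  0.006 0.249 1.571] F [-7.5 -4.4 14.6] w 0.0634 104.0
G [-120.    48.6  115. ]
```

>>> servo_tool([
  {"dp": [0.025, 0, 0.013], "delta_rot": [0, 0, 0], "fingers": 0.4},
  {"dp": [0.004, 0, -0.006], "delta_rot": [0, 0, 0], "fingers": 0.4},
  {"dp": [0, 0, 0], "delta_rot": [0, 0, 0], "fingers": 0.4},
])

```text
clock: 13.3
position: [0.4662, 0.3722, 0.1615]
ee_rot: [-0.077, 0.926, 0.261, 0.263]
contact_force: [0.3, -0.6, -3.5]
width: 0.0627
gripper_force: 101.2
```

>>> servo_tool([
  {"dp": [0, 0, 0], "delta_rot": [0, 0, 0], "fingers": 0.8},
  {"dp": [0, 0, 0], "delta_rot": [0, 0, 0], "fingers": 0.95},
  {"dp": [0, 0, 0], "delta_rot": [0, 0, 0], "fingers": 0.95},
])

```text
clock: 13.6
position: [0.4672, 0.3728, 0.1625]
ee_rot: [-0.077, 0.925, 0.261, 0.264]
contact_force: [0.5, 0.3, -0.6]
width: 0.0814
gripper_force: 0.0
```

Run:
```python
from h import *
st();p,R=cur();print('G',own(p+.054*R[:,2]))
plan([(ov(-215,48,150),.054,32.3,32,4),(ov(-210,48,115),.073,32.3,32,3)])
for n in ['top','scene']:
    snap(n,n+'6')
a=cv2.imread('pics/scene6.png')[100:200,140:260];b=cv2.imread('pics/top6.png')[120:220,100:240]
cv2.imwrite('pics/c6.png',np.hstack([cv2.resize(a,(400,333)),cv2.resize(b,(400,333))]))
```

```text
t 13.6 p [0.4672 0.3728 0.1625] own tcp [-142.4   48.5  162.5] tip [-103.8   48.3  100.6] z [ 0.449  0.281 -0.848] yaw y -58.4 
 q [0.556 0.279 2.045 0.006 0.26  1.571] F [ 0.5  0.3 -0.6] w 0.0814 0.0
G [-113.9   48.4  116.7]
-> [0.382 0.318 0.196] [-243.6   48.   195.8] rows 4
   [-0.085, 0.002, -0.102] [0.01, 0.0, -0.03]
   [-0.085, 0.002, -0.102] [0.01, 0.0, -0.03]
   [-0.085, 0.001, -0.102] [0.01, 0.0, -0.03]
   [-0.085, 0.001, -0.102] [0.01, 0.0, -0.03]
-> [0.378 0.316 0.177] [-248.7   48.   176.9] rows 3
   [-0.024, -0.0, 0.022] [0.0, 0.0, 0.0]
   [-0.024, -0.0, 0.022] [0.0, 0.0, 0.0]
   [-0.024, -0.0, 0.022] [0.0, 0.0, 0.0]
```

View pics/c6.png

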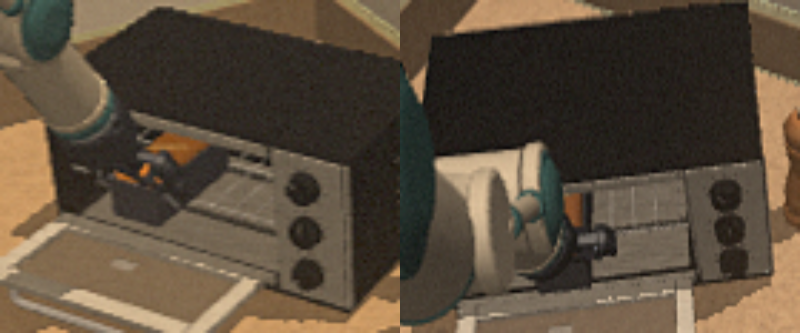

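>>> servo_tool([
  {"dp": [-0.085, 0, -0.053], "delta_rot": [0, 0, 0], "fingers": 0.95},
  {"dp": [-0.127, 0, -0.08], "delta_rot": [0, 0, 0], "fingers": 1},
  {"dp": [-0.127, 0, -0.08], "delta_rot": [0, 0, 0], "fingers": 1},
  {"dp": [-0.085, 0, -0.053], "delta_rot": [0, 0, 0], "fingers": 1},
])

```text
clock: 14.1
position: [0.3795, 0.3188, 0.1618]
ee_rot: [-0.077, 0.926, 0.261, 0.263]
contact_force: [0.4, -0.6, 0.3]
width: 0.085
gripper_force: 0.0
```

>>> servo_tool([
  {"dp": [0, 0, 0], "delta_rot": [0, 0, 0], "fingers": 0},
  {"dp": [0, 0, 0], "delta_rot": [0, 0, 0], "fingers": 0},
  {"dp": [0, 0, 0], "delta_rot": [0, 0, 0], "fingers": 0},
  {"dp": [0, 0, 0], "delta_rot": [0, 0, 0], "fingers": 0},
], force=40)

```text
clock: 14.5
position: [0.3828, 0.3207, 0.1627]
ee_rot: [-0.077, 0.925, 0.261, 0.264]
contact_force: [0.1, 0.5, -1.2]
width: 0.0283
gripper_force: 0.0
```

Run:
```python
from h import *
st()
plan([(ov(-180,48,100),.073,32.3,32,2),(ov(-150,48,100),.073,32.3,32,2),(ov(-100,48,99),.073,32.3,32,5)])
for n in ['top','scene']:
    im,d=imaging.get_image(n);P=cloud(n,d);q=P-O;L=np.stack([q@X,q@Y,q[...,2]],-1)*1000
    m=(d>0)&(abs(L[...,1]-48)<45)&(L[...,2]>88)&(L[...,2]<142)&(L[...,0]>-160)&(L[...,0]<-95)
    r=L[m];print(n,len(r),np.percentile(r,[2,50,98],axis=0).round(0).tolist() if len(r) else '')
```

```text
t 14.5 p [0.3828 0.3207 0.1627] own tcp [-241.6   49.6  162.7] tip [-203.    49.4  100.8] z [ 0.449  0.281 -0.849] yaw y -58.4 
 q [0.558 0.154 2.235 0.004 0.195 1.574] F [ 0.1  0.5 -1.2] w 0.0283 0.0
-> [0.403 0.332 0.162] [-218.7   48.   161.9] rows 2
   [0.048, 0.003, 0.032] [0.01, 0.0, -0.06]
   [0.048, 0.004, 0.032] [0.01, 0.0, -0.06]
-> [0.428 0.348 0.162] [-188.7   48.   161.9] rows 2
   [0.064, -0.0, 0.04] [0.0, 0.0, 0.0]
   [0.064, -0.0, 0.04] [0.0, 0.0, 0.0]
-> [0.471 0.374 0.161] [-138.7   48.   160.9] rows 5
   [0.042, -0.0, 0.027] [0.0, 0.0, 0.0]
   [0.042, -0.0, 0.027] [0.0, 0.0, 0.0]
   [0.042, -0.0, 0.027] [0.0, 0.0, 0.0]
   [0.042, -0.0, 0.027] [0.0, 0.0, 0.0]
   [0.042, -0.0, 0.027] [0.0, 0.0, 0.0]
top 184 [[-144.0, 17.0, 93.0], [-139.0, 31.0, 123.0], [-98.0, 78.0, 141.0]]
scene 253 [[-145.0, 14.0, 91.0], [-137.0, 30.0, 118.0], [-97.0, 77.0, 141.0]]
```

Tin rear end measured at about x −140, y centred on about 48. Now I push it in.

>>> servo_tool([
  {"dp": [0, 0, 0], "delta_rot": [0, 0, 0], "fingers": 0},
  {"dp": [0.048, 0.003, 0.032], "delta_rot": [0, 0, -0.06], "fingers": 0},
  {"dp": [0.048, 0.004, 0.032], "delta_rot": [0, 0, -0.06], "fingers": 0},
  {"dp": [0.064, 0, 0.04], "delta_rot": [0, 0, 0], "fingers": 0},
  {"dp": [0.064, 0, 0.04], "delta_rot": [0, 0, 0], "fingers": 0},
])

```text
clock: 15.1
position: [0.429, 0.348, 0.1616]
ee_rot: [-0.075, 0.924, 0.267, 0.264]
contact_force: [-0.2, -0.7, 0.2]
width: 0.0002
gripper_force: 0.0
```

>>> servo_tool([
  {"dp": [0.042, 0, 0.027], "delta_rot": [0, 0, 0], "fingers": 0},
  {"dp": [0.042, 0, 0.027], "delta_rot": [0, 0, 0], "fingers": 0},
  {"dp": [0.042, 0, 0.027], "delta_rot": [0, 0, 0], "fingers": 0},
])

```text
clock: 15.4
position: [0.4527, 0.3631, 0.1606]
ee_rot: [-0.075, 0.924, 0.267, 0.263]
contact_force: [-3.6, -2.4, 3.0]
width: 0.0001
gripper_force: 1.9
```

>>> servo_tool([
  {"dp": [0.03, 0, 0.019], "delta_rot": [0, 0, 0], "fingers": 0},
  {"dp": [0.02, 0, 0.013], "delta_rot": [0, 0, 0], "fingers": 0},
])

```text
clock: 15.6
position: [0.463, 0.3695, 0.1605]
ee_rot: [-0.075, 0.924, 0.267, 0.264]
contact_force: [-3.5, -1.4, 3.2]
width: -0.0003
gripper_force: 1.9
```

```bash
cat >> h.py <<'E'
def tin():
  for n in ['top','scene']:
    im,d=imaging.get_image(n);P=cloud(n,d);q=P-O;L=np.stack([q@X,q@Y,q[...,2]],-1)*1000
    m=(d>0)&(abs(L[...,1]-48)<60)&(L[...,2]>92)&(L[...,2]<142)&(L[...,0]>-160)&(L[...,0]<-60)
    r=L[m];print(n,len(r),np.percentile(r,[2,10,50,98],axis=0).round(0).tolist() if len(r) else '')
E
python3 - <<'E'
from h import *
st();tin()
E
```

```text
t 15.6 p [0.463  0.3695 0.1605] own tcp [-147.7   48.   160.5] tip [-109.2   47.8   98.5] z [ 0.447  0.28  -0.85 ] yaw y -57.8 
 q [0.555 0.275 2.057 0.009 0.254 1.555] F [-3.5 -1.4  3.2] w -0.0003 1.9
top 56 [[-148.0, 17.0, 100.0], [-106.0, 17.0, 116.0], [-85.0, 21.0, 137.0], [-61.0, 37.0, 142.0]]
scene 178 [[-147.0, 13.0, 94.0], [-140.0, 15.0, 98.0], [-98.0, 23.0, 117.0], [-62.0, 62.0, 142.0]]
```

>>> servo_tool([
  {"dp": [0.022, 0, 0.014], "delta_rot": [0, 0, 0], "fingers": 0},
  {"dp": [0.015, 0, 0.009], "delta_rot": [0, 0, 0], "fingers": 0},
])

```text
clock: 15.9
position: [0.4699, 0.3739, 0.1606]
ee_rot: [-0.075, 0.924, 0.267, 0.264]
contact_force: [-2.4, -1.2, -0.4]
width: -0.0001
gripper_force: 1.0
```

>>> servo_tool([
  {"dp": [0.018, 0, 0.011], "delta_rot": [0, 0, 0], "fingers": 0},
  {"dp": [0, 0, 0], "delta_rot": [0, 0, 0], "fingers": 0},
])

```text
clock: 16.1
position: [0.4743, 0.3766, 0.161]
ee_rot: [-0.075, 0.924, 0.267, 0.264]
contact_force: [0.3, -0.9, 0.0]
width: -0.0
gripper_force: 0.1
```

Run:
```python
from h import *
st()
```

```text
t 16.1 p [0.4743 0.3766 0.161 ] own tcp [-134.4   47.9  161. ] tip [-95.8  47.7  99.1] z [ 0.448  0.28  -0.849] yaw y -57.8 
 q [0.555 0.291 2.03  0.008 0.264 1.556] F [ 0.3 -0.9  0. ] w -0.0 0.1
```

Run:
```python
from h import *
p,R=cur()
hd=np.array([np.cos(np.radians(100)),np.sin(np.radians(100)),0])
V=ov(-248.5,-97,0)
b=ov(-210,48,99)
plan([(b,.073,32.3,32,3),(b+[0,0,.12],.073,32.3,32,3),(V-hd*.06+[0,0,.14],.073,100,55,16)])
```

```text
-> [0.378 0.316 0.161] [-248.7   48.   160.9] rows 3
   [-0.162, 0.0, -0.101] [0.01, 0.01, -0.0]
   [-0.162, 0.0, -0.101] [0.01, 0.01, -0.0]
   [-0.162, -0.0, -0.101] [0.01, 0.01, -0.0]
-> [0.378 0.316 0.281] [-248.7   48.   280.9] rows 3
   [0.106, 0.0, -0.17] [0.0, 0.0, 0.0]
   [0.106, 0.0, -0.17] [0.0, 0.0, 0.0]
   [0.106, 0.0, -0.17] [0.0, 0.0, 0.0]
-> [0.476 0.075 0.182] [-294.  -207.8  181.9] rows 16
   [-0.028, 0.08, 0.019] [0.51, 0.22, -0.54]
   [-0.033, 0.079, 0.014] [0.51, 0.22, -0.54]
   [-0.038, 0.078, 0.009] [0.51, 0.22, -0.54]
   [-0.042, 0.076, 0.004] [0.51, 0.22, -0.54]
   [-0.046, 0.074, -0.0] [0.51, 0.22, -0.54]
   [-0.05, 0.071, -0.005] [0.51, 0.22, -0.54]
   [-0.053, 0.068, -0.01] [0.51, 0.22, -0.54]
   [-0.057, 0.064, -0.014] [0.51, 0.22, -0.54]
   [-0.06, 0.06, -0.019] [0.51, 0.22, -0.54]
   [-0.062, 0.056, -0.023] [0.51, 0.22, -0.54]
   [-0.065, 0.051, -0.027] [0.51, 0.22, -0.54]
   [-0.067, 0.046, -0.031] [0.51, 0.22, -0.54]
   [-0.068, 0.041, -0.035] [0.51, 0.22, -0.54]
   [-0.069, 0.035, -0.039] [0.51, 0.22, -0.54]
   [-0.07, 0.029, -0.042] [0.51, 0.22, -0.54]
   [-0.071, 0.023, -0.045] [0.51, 0.22, -0.54]
```

>>> servo_tool([
  {"dp": [-0.162, 0, -0.101], "delta_rot": [0, 0, 0], "fingers": 0},
  {"dp": [-0.162, 0, -0.101], "delta_rot": [0, 0, 0], "fingers": 0},
  {"dp": [-0.162, 0, -0.101], "delta_rot": [0, 0, 0], "fingers": 0},
  {"dp": [0.106, 0, -0.17], "delta_rot": [0, 0, 0], "fingers": 0},
  {"dp": [0.106, 0, -0.17], "delta_rot": [0, 0, 0], "fingers": 0},
])

```text
clock: 16.6
position: [0.3742, 0.3138, 0.2399]
ee_rot: [-0.075, 0.924, 0.267, 0.262]
contact_force: [2.6, 2.8, 0.5]
width: -0.0001
gripper_force: 0.0
```

>>> servo_tool([
  {"dp": [0.106, 0, -0.17], "delta_rot": [0, 0, 0], "fingers": 0},
  {"dp": [-0.028, 0.08, 0.019], "delta_rot": [0.51, 0.22, -0.54], "fingers": 0},
  {"dp": [-0.033, 0.079, 0.014], "delta_rot": [0.51, 0.22, -0.54], "fingers": 0},
  {"dp": [-0.038, 0.078, 0.009], "delta_rot": [0.51, 0.22, -0.54], "fingers": 0},
  {"dp": [-0.042, 0.076, 0.004], "delta_rot": [0.51, 0.22, -0.54], "fingers": 0},
])

```text
clock: 17.1
position: [0.3911, 0.272, 0.2629]
ee_rot: [-0.129, 0.886, 0.354, 0.272]
contact_force: [0.3, 0.3, -1.2]
width: 0.0
gripper_force: 0.0
```

>>> servo_tool([
  {"dp": [-0.046, 0.074, 0], "delta_rot": [0.51, 0.22, -0.54], "fingers": 0},
  {"dp": [-0.05, 0.071, -0.005], "delta_rot": [0.51, 0.22, -0.54], "fingers": 0},
  {"dp": [-0.053, 0.068, -0.01], "delta_rot": [0.51, 0.22, -0.54], "fingers": 0},
  {"dp": [-0.057, 0.064, -0.014], "delta_rot": [0.51, 0.22, -0.54], "fingers": 0},
  {"dp": [-0.06, 0.06, -0.019], "delta_rot": [0.51, 0.22, -0.54], "fingers": 0},
])

```text
clock: 17.6
position: [0.4117, 0.1956, 0.2346]
ee_rot: [-0.217, 0.797, 0.486, 0.285]
contact_force: [0.1, -0.3, -0.5]
width: 0.0002
gripper_force: 0.0
```

>>> servo_tool([
  {"dp": [-0.062, 0.056, -0.023], "delta_rot": [0.51, 0.22, -0.54], "fingers": 0},
  {"dp": [-0.065, 0.051, -0.027], "delta_rot": [0.51, 0.22, -0.54], "fingers": 0},
  {"dp": [-0.067, 0.046, -0.031], "delta_rot": [0.51, 0.22, -0.54], "fingers": 0},
  {"dp": [-0.068, 0.041, -0.035], "delta_rot": [0.51, 0.22, -0.54], "fingers": 0},
  {"dp": [-0.069, 0.035, -0.039], "delta_rot": [0.51, 0.22, -0.54], "fingers": 0},
])

```text
clock: 18.1
position: [0.4335, 0.116, 0.2058]
ee_rot: [-0.302, 0.675, 0.608, 0.29]
contact_force: [0.6, -0.0, -0.1]
width: -0.0
gripper_force: 0.0
```

Run:
```python
from h import *
st();tin();door(20)
hd=np.array([np.cos(np.radians(100)),np.sin(np.radians(100)),0])
V=ov(-248.5,-97,0)
plan([(V-hd*.06+[0,0,.14],.073,100,55,2),(V-hd*.05+[0,0,.05],.073,100,55,3),(V-hd*.035+[0,0,.014],.073,100,55,2)])
im,d=snap('scene','s7');b,_=snap('top','t7')
cv2.imwrite('pics/c7.png',np.hstack([cv2.resize(im[80:240,110:310,::-1],(400,320)),cv2.resize(b[100:250,80:260,::-1],(384,320))]))
```

```text
t 18.1 p [0.4335 0.116  0.2058] own tcp [-308.1 -150.5  205.8] tip [-277.1 -104.6  158.4] z [ 0.023  0.76  -0.65 ] yaw y -4.5 
 q [-0.401  0.295  2.073  0.828  1.294 -0.755] F [ 0.6 -0.  -0.1] w -0.0 0.0
top 0 
scene 77 [[-92.0, 14.0, 93.0], [-90.0, 16.0, 94.0], [-86.0, 41.0, 111.0], [-62.0, 79.0, 141.0]]
scene 639 [1.502 1.527 1.546 1.57  1.603]
top 456 [1.52  1.537 1.553 1.578 1.608]
-> [0.476 0.075 0.182] [-294.  -207.8  181.9] rows 2
   [-0.103, 0.12, -0.038] [0.83, 0.45, -1.01]
   [-0.113, 0.105, -0.052] [0.83, 0.45, -1.01]
-> [0.474 0.085 0.092] [-290.2 -198.6   91.9] rows 3
   [-0.113, 0.0, 0.1] [0.0, 0.0, 0.0]
   [-0.113, 0.0, 0.1] [0.0, 0.0, 0.0]
   [-0.113, 0.0, 0.1] [0.0, 0.0, 0.0]
-> [0.472 0.1   0.056] [-284.5 -184.7   55.9] rows 2
   [-0.052, -0.0, 0.082] [0.0, 0.0, 0.0]
   [-0.052, -0.0, 0.082] [0.0, 0.0, 0.0]
```

View pics/c7.png

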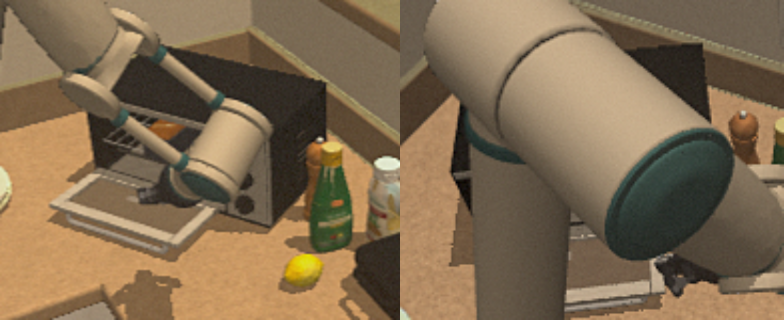

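The tin's rear sits at x ≈ −87, inside the oven; the door is down. The gripper is heading for the door's right corner, around (185,195) in the left panel.

>>> servo_tool([
  {"dp": [-0.07, 0.08, -0.027], "delta_rot": [0.55, 0.3, -0.67], "fingers": 0},
  {"dp": [-0.074, 0.072, -0.034], "delta_rot": [0.55, 0.3, -0.67], "fingers": 0},
  {"dp": [-0.077, 0.065, -0.038], "delta_rot": [0.55, 0.3, -0.67], "fingers": 0},
])

```text
clock: 18.7
position: [0.4749, 0.0753, 0.1829]
ee_rot: [-0.354, 0.568, 0.681, 0.297]
contact_force: [0.7, 0.7, -0.3]
width: -0.0
gripper_force: 0.0
```

>>> servo_tool([
  {"dp": [-0.113, 0, 0.1], "delta_rot": [0, 0, 0], "fingers": 0},
  {"dp": [-0.113, 0, 0.1], "delta_rot": [0, 0, 0], "fingers": 0},
  {"dp": [-0.113, 0, 0.1], "delta_rot": [0, 0, 0], "fingers": 0},
])

```text
clock: 19.0
position: [0.4732, 0.0858, 0.092]
ee_rot: [-0.353, 0.57, 0.68, 0.297]
contact_force: [0.6, -0.1, -0.3]
width: 0.0002
gripper_force: 0.0
```

Run:
```python
from h import *
st()
hd=np.array([np.cos(np.radians(100)),np.sin(np.radians(100)),0])
V=ov(-248.5,-97,0)
plan([(V-hd*.035+[0,0,.014],.073,100,55,3),(V+hd*.005+[0,0,.013],.073,100,55,3),(V+hd*.005+[0,0,.023],.073,100,55,1)])
```

```text
t 19.0 p [0.4732 0.0858 0.092 ] own tcp [-290.7 -197.3   92. ] tip [-268. -142.   50.] z [-0.141  0.806 -0.574] yaw y 10.0 
 q [-0.413  0.616  1.979  0.783  1.313 -1.108] F [ 0.6 -0.1 -0.3] w 0.0002 0.0
-> [0.472 0.1   0.056] [-284.5 -184.7   55.9] rows 3
   [-0.036, 0.002, 0.054] [0.0, 0.0, 0.0]
   [-0.036, 0.002, 0.054] [0.0, 0.0, 0.0]
   [-0.036, 0.002, 0.054] [0.0, 0.0, 0.0]
-> [0.465 0.139 0.055] [-269.3 -147.7   54.9] rows 3
   [0.037, 0.0, 0.056] [0.0, 0.0, 0.0]
   [0.037, 0.0, 0.056] [0.0, 0.0, 0.0]
   [0.037, 0.0, 0.056] [0.0, 0.0, 0.0]
-> [0.465 0.139 0.065] [-269.3 -147.7   64.9] rows 1
   [0.041, 0.0, -0.029] [0.0, 0.0, 0.0]
```

>>> servo_tool([
  {"dp": [-0.036, 0.002, 0.054], "delta_rot": [0, 0, 0], "fingers": 0},
  {"dp": [-0.036, 0.002, 0.054], "delta_rot": [0, 0, 0], "fingers": 0},
  {"dp": [-0.036, 0.002, 0.054], "delta_rot": [0, 0, 0], "fingers": 0},
  {"dp": [0, 0, 0], "delta_rot": [0, 0, 0], "fingers": 0},
])

```text
clock: 19.4
position: [0.4716, 0.0999, 0.0556]
ee_rot: [-0.355, 0.57, 0.679, 0.297]
contact_force: [0.5, -0.4, 0.8]
width: 0.0002
gripper_force: 0.0
```

>>> servo_tool([
  {"dp": [0.037, 0, 0.056], "delta_rot": [0, 0, 0], "fingers": 0},
  {"dp": [0.037, 0, 0.056], "delta_rot": [0, 0, 0], "fingers": 0},
  {"dp": [0.037, 0, 0.056], "delta_rot": [0, 0, 0], "fingers": 0},
  {"dp": [0, 0, 0], "delta_rot": [0, 0, 0], "fingers": 0},
])

```text
clock: 19.8
position: [0.4648, 0.1399, 0.0549]
ee_rot: [-0.353, 0.57, 0.68, 0.297]
contact_force: [0.7, -0.9, -2.4]
width: 0.0004
gripper_force: 1.0
```

Run:
```python
from h import *
st();
im,d=snap('scene','s8');b,_=snap('top','t8')
cv2.imwrite('pics/c8.png',np.hstack([cv2.resize(im[130:220,150:260,::-1],(440,360)),cv2.resize(b[160:240,130:240,::-1],(352,360))]))
```

```text
t 19.8 p [0.4648 0.1399 0.0549] own tcp [-268.9 -147.    54.9] tip [-246.3  -91.7   12.9] z [-0.142  0.806 -0.575] yaw y 10.1 
 q [-0.321  0.669  2.044  0.882  1.202 -1.169] F [ 0.7 -0.9 -2.4] w 0.0004 1.0
```

View pics/c8.png

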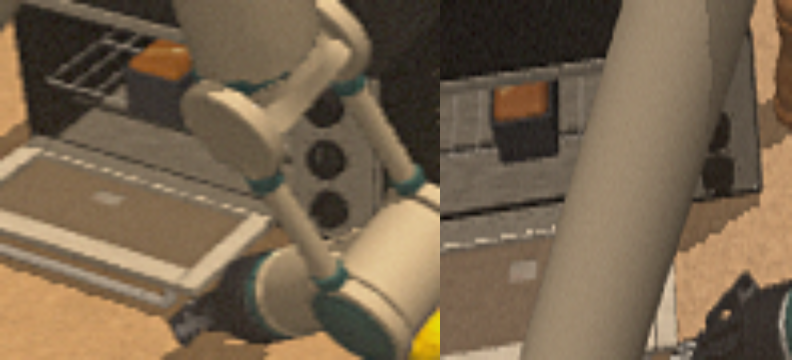

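>>> servo_tool([
  {"dp": [0.041, 0, -0.029], "delta_rot": [0, 0, 0], "fingers": 0},
  {"dp": [0.041, 0, -0.029], "delta_rot": [0, 0, 0], "fingers": 0},
])

```text
clock: 20.1
position: [0.4649, 0.1382, 0.0751]
ee_rot: [-0.354, 0.57, 0.679, 0.296]
contact_force: [0.3, -0.4, -5.2]
width: -0.0005
gripper_force: 2.6
```

Run:
```python
from h import *
st();door(20,60)
hd=np.array([np.cos(np.radians(100)),np.sin(np.radians(100)),0])
w=[]
p,R=cur();t0=own(p+.073*R[:,2])
for a in (.25,.4,.55,.7,.85):
    x=-100.5-148*np.cos(a);z=36+148*np.sin(a)
    w.append((ov(x+4,-88,z-18),.073,100,55,2))
plan(w)
```

```text
t 20.1 p [0.4649 0.1382 0.0751] own tcp [-269.7 -148.6   75.1] tip [-247.   -93.3   33.2] z [-0.143  0.807 -0.574] yaw y 10.0 
 q [-0.325  0.633  2.034  0.866  1.234 -1.131] F [ 0.3 -0.4 -5.2] w -0.0005 2.6
scene 636 [1.386 1.406 1.427 1.455 1.64 ]
top 704 [1.379 1.401 1.419 1.447 1.623]
-> [0.468 0.146 0.096] [-262.6 -143.3   96.5] rows 2
   [0.052, 0.011, -0.014] [0.0, -0.0, 0.01]
   [0.052, 0.011, -0.014] [0.0, -0.0, 0.01]
-> [0.474 0.15  0.118] [-255.5 -143.3  117.5] rows 2
   [0.047, 0.016, -0.025] [0.0, 0.0, 0.0]
   [0.047, 0.016, -0.025] [0.0, 0.0, 0.0]
-> [0.483 0.156 0.137] [-245.4 -143.3  137.2] rows 2
   [0.046, 0.023, -0.02] [0.0, 0.0, 0.0]
   [0.046, 0.023, -0.02] [0.0, 0.0, 0.0]
-> [0.494 0.163 0.155] [-232.4 -143.3  155.2] rows 2
   [0.044, 0.03, -0.016] [0.0, 0.0, 0.0]
   [0.044, 0.03, -0.016] [0.0, 0.0, 0.0]
-> [0.507 0.171 0.171] [-216.9 -143.3  171.1] rows 2
   [0.041, 0.036, -0.011] [0.0, 0.0, 0.0]
   [0.041, 0.036, -0.011] [0.0, 0.0, 0.0]
```

Door is lifting (~0.14 rad up). Follow the arc.

>>> servo_tool([
  {"dp": [0.052, 0.011, -0.014], "delta_rot": [0, 0, 0], "fingers": 0},
  {"dp": [0.052, 0.011, -0.014], "delta_rot": [0, 0, 0], "fingers": 0},
  {"dp": [0.047, 0.016, -0.025], "delta_rot": [0, 0, 0], "fingers": 0},
  {"dp": [0.047, 0.016, -0.025], "delta_rot": [0, 0, 0], "fingers": 0},
])

```text
clock: 20.6
position: [0.4756, 0.1478, 0.116]
ee_rot: [-0.351, 0.571, 0.68, 0.296]
contact_force: [1.4, -9.9, -5.5]
width: 0.0004
gripper_force: 4.9
```

Run:
```python
from h import *
st();door(20,60)
```

```text
t 20.6 p [0.4756 0.1478 0.116 ] own tcp [-255.5 -146.2  116. ] tip [-232.8  -91.2   73.7] z [-0.139  0.804 -0.578] yaw y 9.9 
 q [-0.3    0.564  1.993  0.858  1.289 -1.036] F [ 1.4 -9.9 -5.5] w 0.0004 4.9
scene 378 [1.086 1.102 1.128 1.245 1.349]
top 656 [1.074 1.09  1.113 1.143 1.326]
```

>>> servo_tool([
  {"dp": [0.04, 0.024, -0.03], "delta_rot": [0, 0, 0], "fingers": 0},
  {"dp": [0.046, 0.023, -0.02], "delta_rot": [0, 0, 0], "fingers": 0},
  {"dp": [0.044, 0.03, -0.016], "delta_rot": [0, 0, 0], "fingers": 0},
  {"dp": [0.044, 0.03, -0.016], "delta_rot": [0, 0, 0], "fingers": 0},
])

```text
clock: 21.1
position: [0.4945, 0.1603, 0.155]
ee_rot: [-0.353, 0.57, 0.68, 0.297]
contact_force: [1.0, -4.2, -6.9]
width: -0.0001
gripper_force: 3.1
```

Run:
```python
from h import *
st();door(20,60)
```

```text
t 21.1 p [0.4945 0.1603 0.155 ] own tcp [-232.9 -145.7  155. ] tip [-210.2  -90.4  113.2] z [-0.142  0.807 -0.574] yaw y 10.0 
 q [-0.268  0.518  1.924  0.86   1.355 -0.934] F [ 1.  -4.2 -6.9] w -0.0001 3.1
scene 263 [0.774 0.814 0.848 0.987 1.04 ]
top 361 [0.757 0.776 0.807 0.957 1.018]
```

Run:
```python
from h import *
p,R=cur()
a=p-.06*X-.02*Y
plan([(a,0,100,55,2),(a+[0,0,.1],0,100,55,2),(ov(-275,48,170),.073,32.3,0,16)])
```

```text
-> [0.455 0.112 0.156] [-292.2 -165.1  156.3] rows 2
   [-0.059, -0.12, -0.085] [0.01, -0.01, 0.01]
   [-0.059, -0.12, -0.085] [0.01, -0.01, 0.01]
-> [0.455 0.112 0.256] [-292.2 -165.1  256.3] rows 2
   [0.205, 0.0, -0.143] [0.0, 0.0, 0.0]
   [0.205, 0.0, -0.143] [0.0, 0.0, 0.0]
-> [0.355 0.302 0.243] [-275.   48.  243.] rows 16
   [0.033, -0.02, 0.055] [-0.35, -0.53, 0.68]
   [0.034, -0.024, 0.052] [-0.35, -0.53, 0.68]
   [0.035, -0.029, 0.049] [-0.35, -0.53, 0.68]
   [0.036, -0.033, 0.046] [-0.35, -0.53, 0.68]
   [0.036, -0.037, 0.043] [-0.35, -0.53, 0.68]
   [0.035, -0.041, 0.04] [-0.35, -0.53, 0.68]
   [0.034, -0.044, 0.037] [-0.35, -0.53, 0.68]
   [0.033, -0.048, 0.033] [-0.35, -0.53, 0.68]
   [0.031, -0.051, 0.03] [-0.35, -0.53, 0.68]
   [0.029, -0.054, 0.026] [-0.35, -0.53, 0.68]
   [0.027, -0.057, 0.023] [-0.35, -0.53, 0.68]
   [0.024, -0.059, 0.019] [-0.35, -0.53, 0.68]
   [0.021, -0.062, 0.016] [-0.35, -0.53, 0.68]
   [0.017, -0.063, 0.013] [-0.35, -0.53, 0.68]
   [0.014, -0.065, 0.01] [-0.35, -0.53, 0.68]
   [0.01, -0.066, 0.007] [-0.35, -0.53, 0.68]
```

>>> servo_tool([
  {"dp": [-0.059, -0.12, -0.085], "delta_rot": [0, 0, 0], "fingers": 0},
  {"dp": [-0.059, -0.12, -0.085], "delta_rot": [0, 0, 0], "fingers": 0},
  {"dp": [0.205, 0, -0.143], "delta_rot": [0, 0, 0], "fingers": 0},
  {"dp": [0.205, 0, -0.143], "delta_rot": [0, 0, 0], "fingers": 0},
])

```text
clock: 21.6
position: [0.4521, 0.1123, 0.2564]
ee_rot: [-0.358, 0.57, 0.677, 0.298]
contact_force: [1.8, -0.2, -0.4]
width: 0.0
gripper_force: 0.0
```

>>> servo_tool([
  {"dp": [0.033, -0.02, 0.055], "delta_rot": [-0.35, -0.53, 0.68], "fingers": 0},
  {"dp": [0.034, -0.024, 0.052], "delta_rot": [-0.35, -0.53, 0.68], "fingers": 0},
  {"dp": [0.035, -0.029, 0.049], "delta_rot": [-0.35, -0.53, 0.68], "fingers": 0},
  {"dp": [0.036, -0.033, 0.046], "delta_rot": [-0.35, -0.53, 0.68], "fingers": 0},
  {"dp": [0.036, -0.037, 0.043], "delta_rot": [-0.35, -0.53, 0.68], "fingers": 0},
])

```text
clock: 22.1
position: [0.4205, 0.1725, 0.2513]
ee_rot: [-0.258, 0.739, 0.584, 0.213]
contact_force: [0.4, -0.0, -0.5]
width: -0.0001
gripper_force: 0.0
```

>>> servo_tool([
  {"dp": [0.035, -0.041, 0.04], "delta_rot": [-0.35, -0.53, 0.68], "fingers": 0},
  {"dp": [0.034, -0.044, 0.037], "delta_rot": [-0.35, -0.53, 0.68], "fingers": 0},
  {"dp": [0.033, -0.048, 0.033], "delta_rot": [-0.35, -0.53, 0.68], "fingers": 0},
  {"dp": [0.031, -0.051, 0.03], "delta_rot": [-0.35, -0.53, 0.68], "fingers": 0},
  {"dp": [0.029, -0.054, 0.026], "delta_rot": [-0.35, -0.53, 0.68], "fingers": 0},
])

```text
clock: 22.6
position: [0.3883, 0.2309, 0.2463]
ee_rot: [-0.146, 0.869, 0.459, 0.116]
contact_force: [0.2, 0.5, -0.1]
width: -0.0003
gripper_force: 0.0
```

>>> servo_tool([
  {"dp": [0.027, -0.057, 0.023], "delta_rot": [-0.35, -0.53, 0.68], "fingers": 0},
  {"dp": [0.024, -0.059, 0.019], "delta_rot": [-0.35, -0.53, 0.68], "fingers": 0},
  {"dp": [0.021, -0.062, 0.016], "delta_rot": [-0.35, -0.53, 0.68], "fingers": 0},
  {"dp": [0.017, -0.063, 0.013], "delta_rot": [-0.35, -0.53, 0.68], "fingers": 0},
  {"dp": [0.014, -0.065, 0.01], "delta_rot": [-0.35, -0.53, 0.68], "fingers": 0},
])

```text
clock: 23.1
position: [0.3571, 0.2891, 0.242]
ee_rot: [-0.024, 0.951, 0.309, 0.013]
contact_force: [-0.2, 0.4, -0.4]
width: -0.0002
gripper_force: 0.0
```

Run:
```python
from h import *
st();door(42,60)
w=[(ov(-275,48,95),.073,32.3,0,3)]
for phi in (.75,.6,.45,.3,.2,.1,.04,0):
    x=-100.5-35.5*np.cos(phi)-136*np.sin(phi);z=36+136*np.cos(phi)-35.5*np.sin(phi)
    w.append((ov(x-6-11,48,z-20),.073,32.3,0,None)); 
plan(w)
```

```text
t 23.1 p [0.3571 0.2891 0.242 ] own tcp [-280.2   36.6  242. ] tip [-277.4   39.5  169.1] z [ 0.01   0.054 -0.998] yaw y -53.9 
 q [0.502 0.131 1.861 0.047 1.114 1.423] F [-0.2  0.4 -0.4] w -0.0002 0.0
scene 240 [0.76  0.813 0.841 0.975 1.021]
top 348 [0.757 0.782 0.82  0.982 1.021]
-> [0.355 0.302 0.168] [-275.   48.  168.] rows 3
   [0.002, -0.012, 0.124] [-0.14, -0.14, 0.24]
   [0.004, -0.014, 0.124] [-0.14, -0.14, 0.24]
   [0.005, -0.016, 0.123] [-0.14, -0.14, 0.24]
-> [0.388 0.322 0.164] [-236.2   48.   164.3] rows 1
   [0.194, 0.0, 0.018] [0.0, 0.0, 0.0]
-> [0.399 0.329 0.181] [-223.6   48.   181.2] rows 1
   [0.063, -0.0, -0.084] [0.0, 0.0, 0.0]
-> [0.412 0.337 0.196] [-208.6   48.   196. ] rows 1
   [0.075, 0.0, -0.074] [0.0, 0.0, 0.0]
-> [0.426 0.346 0.208] [-191.6   48.   208.4] rows 1
   [0.085, -0.0, -0.062] [0.0, 0.0, 0.0]
-> [0.436 0.353 0.215] [-179.3   48.   215.2] rows 1
   [0.061, 0.0, -0.034] [0.0, 0.0, 0.0]
-> [0.447 0.36  0.221] [-166.4   48.   220.8] rows 1
   [0.065, -0.0, -0.028] [0.0, 0.0, 0.0]
-> [0.454 0.364 0.223] [-158.4   48.   223.5] rows 1
   [0.04, 0.0, -0.013] [0.0, 0.0, 0.0]
-> [0.459 0.367 0.225] [-153.   48.  225.] rows 1
   [0.027, -0.0, -0.008] [0.0, 0.0, 0.0]
```

>>> servo_tool([
  {"dp": [0.002, -0.012, 0.124], "delta_rot": [-0.14, -0.14, 0.24], "fingers": 0},
  {"dp": [0.004, -0.014, 0.124], "delta_rot": [-0.14, -0.14, 0.24], "fingers": 0},
  {"dp": [0.005, -0.016, 0.123], "delta_rot": [-0.14, -0.14, 0.24], "fingers": 0},
  {"dp": [0.08, 0, 0.009], "delta_rot": [0, 0, 0], "fingers": 0},
  {"dp": [0.08, 0, 0.009], "delta_rot": [0, 0, 0], "fingers": 0},
])

```text
clock: 23.7
position: [0.3857, 0.3165, 0.1646]
ee_rot: [0.001, 0.961, 0.277, 0.001]
contact_force: [1.0, 0.4, 0.1]
width: -0.0003
gripper_force: 0.0
```

>>> servo_tool([
  {"dp": [0.034, 0, 0], "delta_rot": [0, 0, 0], "fingers": 0},
  {"dp": [0.032, 0, -0.042], "delta_rot": [0, 0, 0], "fingers": 0},
  {"dp": [0.032, 0, -0.042], "delta_rot": [0, 0, 0], "fingers": 0},
  {"dp": [0.038, 0, -0.037], "delta_rot": [0, 0, 0], "fingers": 0},
  {"dp": [0.038, 0, -0.037], "delta_rot": [0, 0, 0], "fingers": 0},
])

```text
clock: 24.2
position: [0.411, 0.3322, 0.1962]
ee_rot: [0.003, 0.961, 0.276, -0.004]
contact_force: [-7.0, -4.5, 2.5]
width: 0.0001
gripper_force: 4.6
```

Run:
```python
from h import *
st();door(42,60)
```

```text
t 24.2 p [0.411  0.3322 0.1962] own tcp [-211.6   44.2  196.2] tip [-212.2   43.9  123.2] z [-0.005 -0.008 -1.   ] yaw y -57.9 
 q [ 0.55   0.295  1.765 -0.004  1.09   1.563] F [-7.  -4.5  2.5] w 0.0001 4.6
scene 367 [0.52  0.556 0.576 0.659 0.769]
top 431 [0.497 0.543 0.569 0.699 0.754]
```

Closing as planned. I continue.

>>> servo_tool([
  {"dp": [0.043, 0, -0.031], "delta_rot": [0, 0, 0], "fingers": 0},
  {"dp": [0.043, 0, -0.031], "delta_rot": [0, 0, 0], "fingers": 0},
  {"dp": [0.043, 0, -0.025], "delta_rot": [0, 0, 0], "fingers": 0},
  {"dp": [0.043, 0, -0.022], "delta_rot": [0, 0, 0], "fingers": 0},
])

```text
clock: 24.7
position: [0.4412, 0.3515, 0.2198]
ee_rot: [0.002, 0.961, 0.276, -0.001]
contact_force: [-6.1, -3.3, 5.7]
width: -0.0002
gripper_force: 3.7
```

>>> servo_tool([
  {"dp": [0.033, 0, -0.016], "delta_rot": [0, 0, 0], "fingers": 0},
  {"dp": [0.033, 0, -0.014], "delta_rot": [0, 0, 0], "fingers": 0},
  {"dp": [0.02, 0, -0.008], "delta_rot": [0, 0, 0], "fingers": 0},
  {"dp": [0.02, 0, -0.005], "delta_rot": [0, 0, 0], "fingers": 0},
])

```text
clock: 25.1
position: [0.4614, 0.3641, 0.228]
ee_rot: [0.001, 0.961, 0.276, 0.002]
contact_force: [-4.1, -2.4, 4.1]
width: -0.0005
gripper_force: 2.2
```

>>> servo_tool([
  {"dp": [0.015, 0, 0], "delta_rot": [0, 0, 0], "fingers": 0},
  {"dp": [0.01, 0, 0], "delta_rot": [0, 0, 0], "fingers": 0},
])

```text
clock: 25.3
position: [0.4625, 0.3649, 0.2273]
ee_rot: [0.003, 0.961, 0.276, -0.003]
contact_force: [-13.9, -9.5, 12.8]
width: -0.0004
gripper_force: 8.3
```

Run:
```python
from h import *
st();door(60,60)
```

```text
t 25.3 p [0.4625 0.3649 0.2273] own tcp [-150.6   44.3  227.3] tip [-151.1   44.   154.3] z [-0.004 -0.007 -1.   ] yaw y -57.9 
 q [ 0.552  0.351  1.59  -0.005  1.207  1.564] F [-13.9  -9.5  12.8] w -0.0004 8.3
scene 593 [0.049 0.067 0.086 0.123 0.264]
top 827 [0.052 0.072 0.088 0.128 0.272]
```

>>> servo_tool([
  {"dp": [0.012, 0, 0], "delta_rot": [0, 0, 0], "fingers": 0},
  {"dp": [0, 0, 0], "delta_rot": [0, 0, 0], "fingers": 0},
])

```text
clock: 25.6
position: [0.4627, 0.3651, 0.2271]
ee_rot: [0.004, 0.961, 0.276, -0.005]
contact_force: [-14.7, -9.9, 13.0]
width: -0.0003
gripper_force: 9.2
```

>>> servo_tool([
  {"dp": [-0.08, 0, 0], "delta_rot": [0, 0, 0], "fingers": 0},
  {"dp": [-0.2, 0, 0], "delta_rot": [0, 0, 0], "fingers": 0},
  {"dp": [-0.2, 0, 0], "delta_rot": [0, 0, 0], "fingers": 0},
  {"dp": [0, 0, 0], "delta_rot": [0, 0, 0], "fingers": 0},
  {"dp": [0, 0, 0], "delta_rot": [0, 0, 0], "fingers": 0},
])

```text
clock: 26.1
position: [0.3875, 0.3178, 0.2272]
ee_rot: [0.001, 0.961, 0.276, 0.004]
contact_force: [0.4, 0.8, 0.7]
width: 0.0001
gripper_force: 0.0
```

Run:
```python
from h import *
st()
def md(n,d):
    P=cloud(n,d);q=P-O;L=np.stack([q@X,q@Y,q[...,2]],-1)*1000
    def g(y0,y1,z0,z1,x0,x1):
        m=(d>0)&(L[...,1]>y0)&(L[...,1]<y1)&(L[...,2]>z0)&(L[...,2]<z1)&(L[...,0]>x0)&(L[...,0]<x1);return int(m.sum()),np.round(np.median(L[m][:,0]),2)
    print(n,'door upper frame/glass',g(-90,190,120,165,-127,-96),'right strip',g(-96,-72,120,184,-130,-96),'bar',g(-68,-10,160,185,-160,-132),'lower',g(-90,190,45,90,-125,-96))
for n in ['scene','top']:
    md(n,np.load(f'pics/{n}0.npy')); im,d=snap(n,n+'9'); md(n,d)
```

```text
t 26.1 p [0.3875 0.3178 0.2272] own tcp [-239.2   44.6  227.2] tip [-238.7   44.3  154.2] z [ 0.009  0.    -1.   ] yaw y -57.9 
 q [ 0.551  0.221  1.785 -0.005  1.128  1.564] F [0.4 0.8 0.7] w 0.0001 0.0
scene door upper frame/glass (437, np.float64(-107.32)) right strip (88, np.float64(-109.59)) bar (44, np.float64(-138.13)) lower (610, np.float64(-107.65))
scene door upper frame/glass (304, np.float64(-107.66)) right strip (90, np.float64(-109.31)) bar (42, np.float64(-138.47)) lower (527, np.float64(-107.53))
top door upper frame/glass (420, np.float64(-108.86)) right strip (93, np.float64(-110.21)) bar (55, np.float64(-138.46)) lower (695, np.float64(-108.43))
top door upper frame/glass (295, np.float64(-108.84)) right strip (93, np.float64(-110.3)) bar (57, np.float64(-138.41)) lower (339, np.float64(-108.8))
```

The door's depth readings match the shut state at the start to within 0.4 mm, and the robot is clear. I'm handing in.

```bash
python3 -c "
from rig import manip; print(manip.sign_off())"
```

```text
the job is handed in; nothing more can be done
None
```

I put the loaf on the oven's wire shelf, pushed it in, pressed the door shut and handed the job in at about 26 s; by camera the tin's rear is about 11 mm behind the oven's front face and the door within 0.4 mm of its starting shut position, and sign-off gave no verdict.

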